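Load and close the wash basket

TASK

Get all the little steel caps into the wash basket: pour in the ones that are in the white beaker by tipping it over the basket, and add every one that lies loose on the worktop. Then close the basket with its cover: hook one end of the cover under the basket's retaining lip while the other end is still raised, and swing it down inside the stop until it lies flat on the rim. Stand the empty beaker upright in the middle of the round pad, and leave the yellow bur block and the earbud case where they are.

Things in the scene. Friction and masses are not known exactly. Their poses are not given: they have to be found in the camera images.
- basket: wash basket, an open perforated bright metal box fixed to the worktop; origin under its middle on the worktop, z up. Its x axis runs from the end with the retaining lip (-x, roughly towards the robot) to the end with the plain stop (+x). Inside, x -68 to +86 mm, y -61 to +61 mm, floor at 4 mm. The rim that carries the cover is 42 mm high; at the lip end it is a ledge from x -90 to -68 mm
- basket_mouth (a point): centre of the basket's opening, at the height of its rim (42 mm over the worktop); axes as the basket's. Tall holders stand behind the basket along the back of the worktop, from x about 0.78 m on
- lip (a point): middle of the lower free edge of the retaining lip, at x -74 mm of the basket, 52 mm high. The lip is a 3 mm plate, x -90 to -74 mm, over the ledge (top at 55 mm). The slot between ledge and lip is 10 mm high, 13 mm deep (back wall at x -87 mm) and closed at its ends by cheeks at y +-76 mm
- stop (a point): top of the stop at the basket's other end: a thin upright strip along the rim, inner face at x +90 mm of the basket, top 52 mm high
- cover_grip (a point): middle of the grip fin of the basket's loose cover, 20 mm over the cover's underside; axes as the cover's, z up. The black fin stands upright on the cover's middle, 10 mm thick in x, 50 mm long in y, from 4 to 34 mm over the cover's underside. With the cover closed on the basket the point is 62 mm over the worktop, near x +1 mm, y 0 in the basket's frame
- cover_edge_a (a point): middle of the cover's edge at the cover's own x = -86 mm, half-way through the plate's thickness
- cover_edge_b (a point): middle of the cover's opposite edge, at the cover's own x = +86 mm, half-way through the plate's thickness
- cover: the cover, at first flat on the worktop to the robot's left: a perforated bright metal plate 172 mm (its x) by 140 mm (its y), 4 mm thick, 0.14 to 0.24 kg, the same either way round; origin at the middle of its underside
- beaker_mid (a point): the white plastic beaker, open at the top, 58 mm across its foot, 66 mm across its rim, 70 mm tall, wall 3 mm, floor 4 mm thick, 0.07 to 0.12 kg empty; at first it stands upright with three to five caps on its floor. The point is on its axis half-way up, z out of its mouth
- beaker_rim (a point): centre of the beaker's mouth, 35 mm further along its axis
- beaker: the beaker again; origin at the middle of its underside
- pad_top (a point): centre of the top of the round flat pad, 100 mm across and 3 mm thick, dark rubber with a paler middle, fixed to the worktop: the place for the empty beaker. A tall black machine with side levers stands 0.15 m or more beyond it (from x about 0.6 m on)
- earbud_case: bystander: white pebble-shaped case 45 x 61 x 22 mm on the worktop; origin under its middle
- bur_block_yellow: bystander: flat yellow block with small steel burs standing in it, 56 x 56 mm, 26 mm tall; origin under its middle
- cap1_mid (a point): a small steel crown cap, a thimble 16 mm across its flat foot, tapering to 12 mm at its top, 14 mm tall; solid to the touch, 14 g, so it can be gripped across its sides; the point is its centre, 7 mm above its foot, z up out of its top; at first in the beaker; may be absent
- cap2_mid (a point): a small steel crown cap, a thimble 16 mm across its flat foot, tapering to 12 mm at its top, 14 mm tall; solid to the touch, 14 g, so it can be gripped across its sides; the point is its centre, 7 mm above its foot, z up out of its top; at first in the beaker; may be absent
- cap3_mid (a point): a small steel crown cap, a thimble 16 mm across its flat foot, tapering to 12 mm at its top, 14 mm tall; solid to the touch, 14 g, so it can be gripped across its sides; the point is its centre, 7 mm above its foot, z up out of its top; at first in the beaker; may be absent
- cap4_mid (a point): a small steel crown cap, a thimble 16 mm across its flat foot, tapering to 12 mm at its top, 14 mm tall; solid to the touch, 14 g, so it can be gripped across its sides; the point is its centre, 7 mm above its foot, z up out of its top; at first in the beaker; may be absent
- cap5_mid (a point): a small steel crown cap, a thimble 16 mm across its flat foot, tapering to 12 mm at its top, 14 mm tall; solid to the touch, 14 g, so it can be gripped across its sides; the point is its centre, 7 mm above its foot, z up out of its top; at first in the beaker; may be absent
- cap6_mid (a point): a small steel crown cap, a thimble 16 mm across its flat foot, tapering to 12 mm at its top, 14 mm tall; solid to the touch, 14 g, so it can be gripped across its sides; the point is its centre, 7 mm above its foot, z up out of its top; at first standing loose on the worktop; may be absent
- cap7_mid (a point): a small steel crown cap, a thimble 16 mm across its flat foot, tapering to 12 mm at its top, 14 mm tall; solid to the touch, 14 g, so it can be gripped across its sides; the point is its centre, 7 mm above its foot, z up out of its top; at first standing loose on the worktop; may be absent
- cap8_mid (a point): a small steel crown cap, a thimble 16 mm across its flat foot, tapering to 12 mm at its top, 14 mm tall; solid to the touch, 14 g, so it can be gripped across its sides; the point is its centre, 7 mm above its foot, z up out of its top; at first standing loose on the worktop; may be absent
- cap9_mid (a point): a small steel crown cap, a thimble 16 mm across its flat foot, tapering to 12 mm at its top, 14 mm tall; solid to the touch, 14 g, so it can be gripped across its sides; the point is its centre, 7 mm above its foot, z up out of its top; at first standing loose on the worktop; may be absent
- cap10_mid (a point): a small steel crown cap, a thimble 16 mm across its flat foot, tapering to 12 mm at its top, 14 mm tall; solid to the touch, 14 g, so it can be gripped across its sides; the point is its centre, 7 mm above its foot, z up out of its top; at first standing loose on the worktop; may be absent
Not all that is in view belongs to the job. Of the things like the part that bears pad_top, leave any that is brown or green; of the rest the larger one is meant.

How it is judged:
By the outcome, as a careful person would: the job done as asked, in the order asked, and still so for the second after the job is handed in, with the robot touching nothing.
Of cap1, cap2, cap3, cap4, cap5 only 3 to 5 are there at a start; the rules pass over those that are not, and their reading is None.
Of cap6, cap7, cap8, cap9, cap10 only 4 to 5 are there at a start; the rules pass over those that are not, and their reading is None.
At some moment in a run one of cap6, cap7, cap8, cap9, cap10, cover may be knocked a few centimetres aside while the robot is not near it.
It also fails if it takes over 192 s, if anything falls off the work surface, if the arm or the gripper's body presses on something with over 40 N, if the wrist force passes 120 N, or if a joint passes its speed limit or range.

ROBOT

A 6-joint arm with a two-finger parallel gripper is mounted at the origin on a cart in front of the work surface, level with it; the furniture and walls round the work are solid. World frame = base frame: x ahead of the robot, y to its left, z up, the work surface at z = 0. Lengths are in m, angles in rad, forces in N, time in s.
With the tool pointing down it reaches from about 0.25 to 0.775 m from the base axis. Payload 4 kg.
Tool frame: the origin (TCP) lies at the very end of the fingers, on their centre line; the grasp point (between the pads) lies 19 mm behind it; z points along the fingers, y is the line along which they close (so a half turn about z gives the same grasp; the last joint's range is limited). The gripper opens to 94 mm and grips with 3 to 60 N. Pads are 16 mm wide; open, the fingers measure 119 mm over their backs; the gripper's body (75 mm by 177 mm) begins 78 mm behind the grasp point.
Start: joints at [1.043, 0.087, 1.371, -0, 1.684, -0.103], TCP at [0.227, 0.501, 0.186] pointing down, gripper open.
Joint ranges: [-3.1, 3.1], [-0.76, 2.03], [0.27, 2.55], [-1.08, 4.22], [0.17, 2.65], [-2.57, 2.57]. Speed limits (rad/s): [2.79, 2.79, 3.14, 3.14, 3.14, 3.14].

INTERFACE

Orientations are given as [roll, pitch, yaw] about the fixed x, y, z axes, in that order (R = Rz(yaw) Ry(pitch) Rx(roll)).
In Python, from bench import robot gives the robot as it stands. The module is installed in compiled form; this text tells all that it offers.
- The arm moves only by the tool move_arm, never from a script. Its argument "deltas" is one flat list of numbers, 7 for each row, row after row: the turn, a rotation vector about the tool's x, y, z in rad, then the shift along the tool's x, y, z in cm, then the closure, from -1 (fully open) to 1 (shut). A call has 1 to 8 rows; each row is the pose to reach, as a shift and turn from the pose commanded when the call began, along the tool's axes at that moment; what a row does not reach only later rows make up. A row lasts 1/10 s, in which the tool goes at most 50 mm and 8.59 degrees, less where a joint would pass 70% of its speed; a pose out of reach is approached as far as the arm can. A call with a gripper value outside its range is refused whole. The fingers move at their own pace and stop on an object; the grip force is fixed at half the most. Time passes only in rows, so rows that repeat a pose let the fingers close. It gives the time, the measured TCP pose, the force, the opening and the grip force at its end, in the units of the state.
- robot.get_obs(): the state, without advancing time (a new reading comes with each control period).
- robot.snapshot(name): name is "scene" or "top" or "wrist"; returns a dict with "image" (400x640x3 uint8, red, green, blue), "depth" (400x640 float32, m along the optical axis (not along the pixel's ray), 0 where there is no reading), "fov_y" (degrees; the focal length in pixels is half the picture's height over the tangent of half this angle, whatever the lens; pixels are square), "cx", "cy" (the principal point, pixels), "origin" and "orientation" of the camera in the world; the wrist camera has in their place "T_tool_cam" (4x4, takes a point from camera to tool coordinates, whose origin is the TCP and whose axes are the flange's). Camera axes: x right, y up, looking along -z (the intrinsics and any distortion apply to the point x, -y, -z); pixel columns grow to the right and rows downward; lengths in m; the calibration is good to about 2 mm. A picture is of the moment at which its call begins: read the wrist's pose just before it.
- robot.close_job(): hands the job in; it is judged then, once.
The state is a dict: "time": time; "joint_positions": joint angles; "qvel": joint speeds; "joint_torque": joint torques, N m; "tool_pos": TCP position; "ee_rot": TCP orientation; "wrist_force": force on the tool from outside, world axes, zero at the start; "wrist_torque": the same for the moment, N m; "width": finger opening in m; "finger_force": force on a finger pad.
Only numpy, scipy, OpenCV 4.12 (cv2) and the standard library are available. Lean on these libraries where they do the work, as an engineer would, in place of code of your own. Each camera call takes 0.05 s, during which the arm holds its last target. There are 200 camera calls.

## Working session

There is one attempt and no reset: what is moved stays moved. The work goes in short steps, Python scripts to look and compute and a tool call to move; the robot and the scene stay as the last step left them, time stands still between calls to the robot, and variables do not carry over. Pictures are saved under pics/ and viewed, at most 14 in all, crops included, and the job is handed in when it is done.

Besides the shell and the picture viewer there is one more tool, called after "Request:" as name(argument=value, ...), one argument or row to a line, values as JSON. move_arm: Moves the arm, as the interface text tells. Its arguments: {"type":"object","properties":{"deltas":{"type":"array","items":{"type":"number"}}},"required":["deltas"]}

```bash
mkdir -p pics; cat > h.py <<'E'
import numpy as np, cv2
from scipy.spatial.transform import Rotation as R
from bench import robot
def snap(n):
    o=robot.get_obs(); s=robot.snapshot(n)
    if n=="wrist":
        T=np.eye(4);T[:3,:3]=R.from_euler('xyz',o["ee_rot"]).as_matrix();T[:3,3]=o["tool_pos"];C=T@np.array(s["T_tool_cam"])
    else:
        C=np.eye(4);q=np.array(s["orientation"],float)
        C[:3,:3]=q if q.shape==(3,3) else R.from_euler('xyz',q).as_matrix() if q.size==3 else R.from_quat(q).as_matrix()
        C[:3,3]=s["origin"]
    s["C"]=C; s["f"]=200/np.tan(np.radians(s["fov_y"])/2); return s
def ray(s,u,v,z):
    d=s["C"][:3,:3]@np.array([(u-s["cx"])/s["f"],-(v-s["cy"])/s["f"],-1]);o=s["C"][:3,3]
    return o+d*(z-o[2])/d[2]
def cloud(s):
    v,u=np.mgrid[:400,:640];d=s["depth"]
    p=np.stack([(u-s["cx"])/s["f"]*d,-(v-s["cy"])/s["f"]*d,-d],-1)
    return p@s["C"][:3,:3].T+s["C"][:3,3]
def save(s,n): cv2.imwrite(f"pics/{n}.png",s["image"][:,:,::-1])
E
python3 - <<'E'
from h import *
print(robot.get_obs())
for n in("scene","top","wrist"):
    s=snap(n);save(s,n+"0");print(n,{k:v for k,v in s.items() if k not in("image","depth")})
E
```

```text
{'time': 0.0, 'joint_positions': array([ 1.04289728e+00,  8.79646319e-02,  1.37224833e+00, -4.44723359e-06,
        1.68356814e+00, -1.03095496e-01]), 'qvel': array([ 0.00085598,  0.00063647,  0.00047338, -0.00246635,  0.00057745,
       -0.00117854]), 'joint_torque': array([ 8.71049997e-04, -3.40187323e+01, -3.02427757e+01,  7.19357142e-02,
        3.28325853e-02, -1.80900870e-04]), 'tool_pos': array([0.22638638, 0.50060825, 0.18430195]), 'ee_rot': array([-3.13941537e+00, -2.20822618e-04,  2.71678836e+00]), 'wrist_force': array([-0.05197268,  0.31662534, -0.14023651]), 'wrist_torque': array([ 0.0106206 ,  0.01074268, -0.02983289]), 'finger_force': 0.0, 'width': 0.09381235731418296}
scene {'fov_y': 42.4666916097768, 'cx': 318.44640430587606, 'cy': 198.75476735353408, 'origin': array([-0.20107484, -0.71068958,  1.253104  ]), 'orientation': array([ 0.69776871, -0.00428381, -0.75871218]), 'C': array([[ 0.72571596,  0.52519196, -0.4444207 , -0.20107484],
       [-0.68798111,  0.55799867, -0.4640253 , -0.71068958],
       [ 0.0042838 ,  0.6425036 ,  0.76627069,  1.253104  ],
       [ 0.  
[... 604 characters left out ...]
1767, 'cx': 317.04650896492876, 'cy': 200.11415428342363, 'T_tool_cam': array([[ 7.81325917e-04,  9.59440961e-01,  2.81908551e-01,
         8.08371135e-02],
       [ 9.99999128e-01, -1.04969424e-03,  8.00949153e-04,
         6.62547544e-04],
       [ 1.06438121e-03,  2.81907680e-01, -9.59440945e-01,
        -1.98307985e-01],
       [ 0.00000000e+00,  0.00000000e+00,  0.00000000e+00,
         1.00000000e+00]]), 'C': array([[ 0.41142059, -0.87487916, -0.2555769 ,  0.15322903],
       [ 0.91144067,  0.39398937,  0.11852546,  0.53490886],
       [-0.00300087, -0.28170699,  0.95949579,  0.38276692],
       [ 0.        ,  0.        ,  0.        ,  1.        ]]), 'f': np.float64(294.2693701560677)}
```

View pics/top0.png

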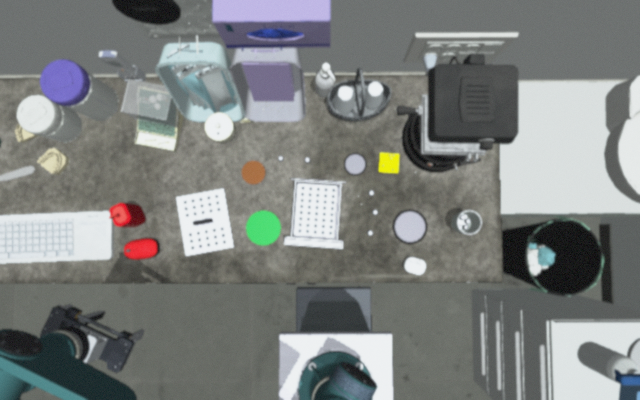

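View pics/scene0.png

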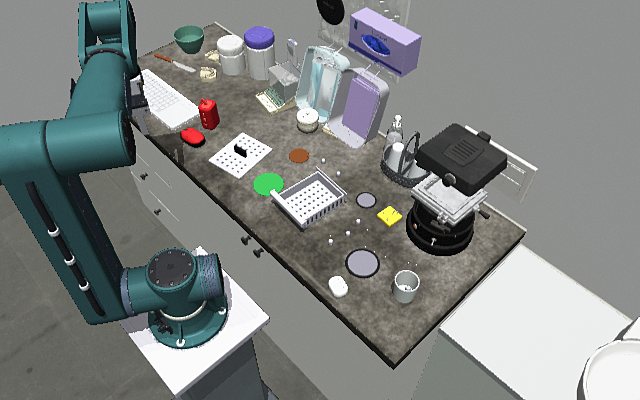

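```bash
python3 - <<'E'
from h import *
s=snap("top");im=s["image"];P=cloud(s)
a=cv2.resize(im[140:285,260:500],None,fx=3.2,fy=3.2,interpolation=cv2.INTER_CUBIC);cv2.imwrite("pics/crop1.png",a[:,:,::-1])
hsv=cv2.cvtColor(im,cv2.COLOR_RGB2HSV)
def comps(m,lo,hi,z,name):
    n,l,st,c=cv2.connectedComponentsWithStats(m.astype(np.uint8))
    for i in range(1,n):
        if lo<=st[i,4]<=hi:
            x,y=c[i]
            if not(130<y<285 and 160<x<500): continue
            q=P[l==i];r=cv2.minAreaRect(np.argwhere(l==i)[:,::-1].astype(np.float32))
            print(name,c[i].round(1),st[i,4],"ray",ray(s,x,y,z)[:2].round(4),"zmed",np.median(q[:,2]).round(4),"rect",np.round(r[1],1),round(r[2],1))
bright=(im.min(2)>150)
comps(bright,4,40,0.014,"cap")
comps(bright,200,5000,0.004,"big")
pad=(hsv[...,2]>120)&(hsv[...,2]<200)&(im[...,2].astype(int)>im[...,1].astype(int)+3)
comps(pad,100,2000,0.003,"pad")
comps((hsv[...,1]>200)&(hsv[...,2]>150),100,2000,0.026,"col")
comps(im.max(2)<40,30,400,0.034,"fin")
print("depth table noise",P[260:270,440:460,2].mean(),P[260:270,440:460,2].std())
# heights
H=P[...,2]; 
for nm,(u,v) in dict(lip=(314,241),rim=(341,210),stop=(318,181),beak=(467,222)).items(): print(nm,P[v-2:v+3,u-2:u+3,2].round(3).tolist()[2],P[v,u].round(3))
E
```

```text
cap [422.  144.5] 8 ray [ 0.684  -0.2511] zmed 0.1767 rect [7. 0.] -90.0
cap [280.1 157.9] 22 ray [0.6478 0.1534] zmed 0.0129 rect [4. 4.] 90.0
cap [306.9 159.1] 22 ray [0.644  0.0769] zmed 0.0124 rect [4. 4.] 90.0
cap [371.2 192.5] 20 ray [ 0.5475 -0.1052] zmed 0.0123 rect [4.2 4.2] 45.0
cap [375. 212.] 21 ray [ 0.4921 -0.1154] zmed 0.0138 rect [4. 4.] 90.0
cap [370.  232.8] 21 ray [ 0.4336 -0.1006] zmed 0.0132 rect [4.2 4.2] 45.0
big [445.6 140.1] 723 ray [ 0.6983 -0.3213] zmed 0.1884 rect [85.6 41.8] 43.9
big [354.8 163.8] 285 ray [ 0.6312 -0.06  ] zmed 0.002 rect [18. 18.] 90.0
big [315.6 213.7] 3442 ray [0.4884 0.0531] zmed 0.005 rect [60.3 69. ] 4.2
big [204.3 221.7] 3071 ray [0.4672 0.3712] zmed 0.0038 rect [62.5 51.3] 80.2
big [467.1 221.7] 303 ray [ 0.4639 -0.3777] zmed 0.017 rect [24. 25.] 90.0
big [409.6 226.4] 703 ray [ 0.4512 -0.2144] zmed 0.0032 rect [29. 29.] 90.0
big [415.  265.7] 335 ray [ 0.3398 -0.2282] zmed 0.0209 rect [21.8 17.1] 18.4
pad [354.7 163.8] 128 ray [ 0.6315 -0.0598] zmed 0.0019 rect [20. 20.] 90.0
pad [409.9 225.7] 167 ray [ 0.4533 -0.2155] zmed 0.003 rect [30.9 30.4] 26.6
col [388.2 163.3] 311 ray [ 0.6286 -0.1526] zmed 0.011 rect [18.7 17.9] 4.8
fin [416.3 132. ] 134 ray [ 0.7151 -0.2312] zmed 0.1184 rect [30.1  5.8] 87.0
fin [413.2 145.4] 209 ray [ 0.6774 -0.2219] zmed 0.0624 rect [42.7 11.2] 66.6
fin [411.7 156.2] 88 ray [ 0.6467 -0.2172] zmed 0.0373 rect [35.5  6.2] 50.8
fin [441.7 158.4] 107 ray [ 0.6401 -0.3007] zmed 0.1212 rect [30.  5.] -0.0
fin [439.6 165.2] 33 ray [ 0.621  -0.2945] zmed 0.0674 rect [12.3  3.9] 6.3
depth table noise 0.005455077718719507 0.0813734254174145
lip [0.056, 0.055, 0.054, 0.055, 0.058] [0.412 0.056 0.054]
rim [0.041, -0.001, -0.003, -0.001, 0.001] [ 0.499 -0.02  -0.003]
stop [0.05, 0.051, 0.054, 0.049, 0.051] [0.576 0.044 0.054]
beak [0.014, 0.014, 0.014, 0.019, 0.014] [ 0.463 -0.374  0.014]
```

View pics/crop1.png

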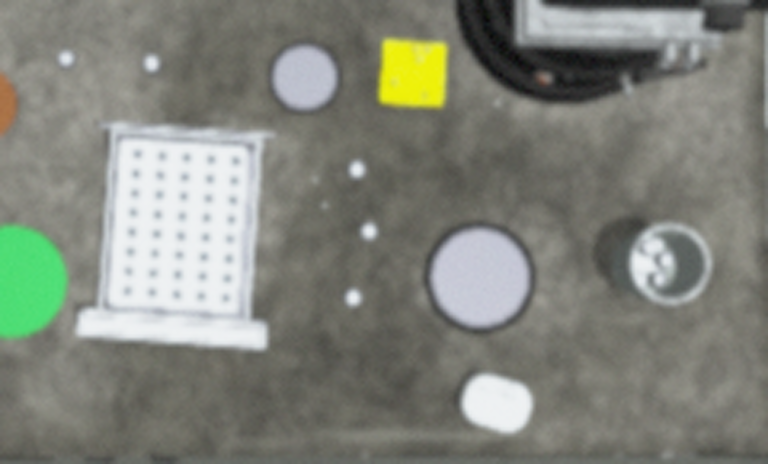

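```bash
cat > plan.py <<'E'
import numpy as np, json, sys
from scipy.spatial.transform import Rotation as R
# pose command tracking in cmd.json: p, R(quat)
def load():
    try: d=json.load(open("cmd.json"));return np.array(d["p"]),R.from_quat(d["q"])
    except FileNotFoundError: return np.array([.227,.501,.186]),R.from_euler('xyz',[np.pi,0,2.717])
def store(p,q): json.dump(dict(p=list(p),q=list(q.as_quat())),open("cmd.json","w"))
def axes(z,y):  # orientation from tool z and approximate tool y
    z=np.array(z,float);z/=np.linalg.norm(z);y=np.array(y,float);y-=z*(y@z);y/=np.linalg.norm(y)
    return R.from_matrix(np.stack([np.cross(y,z),y,z],1))
def down(yaw): return R.from_euler('xyz',[np.pi,0,yaw])
def run(wps,save=True):
    """wps: (pos or None, rot or None, grip, extra_rows); prints calls; each waypoint repeated until reached"""
    p,q=load();calls=[];cur=[];sp,sq=p,q;lp,lq=p,q
    for pos,rot,g,ex in wps:
        pos=lp if pos is None else np.array(pos,float); rot=lq if rot is None else rot
        n=max(1,int(np.ceil(max(np.linalg.norm(pos-lp)/.048,np.degrees((lq.inv()*rot).magnitude())/8.4))))+ex
        while n:
            if len(cur)==8: calls.append(cur);cur=[];sp,sq=nowp,nowq
            if n>0:
                # target clipped to what this call can reach so that the tracked pose is exact
                room=8-len(cur); k=min(n,room); f=1.0
                tot=n-ex if n>ex else 0
                if k<tot: f=k/tot
                tp=lp+(pos-lp)*f; d=(lq.inv()*rot).as_rotvec(); tq=lq*R.from_rotvec(d*f)
                rv=np.round((sq.inv()*tq).as_rotvec(),3);sh=np.round(sq.inv().apply(tp-sp)*100,2)
                row=[*rv,*sh,g]; cur+= [row]*k; nowp=sp+sq.apply(sh/100);nowq=sq*R.from_rotvec(rv); lp,lq=nowp,nowq
                n-=k
                if n and n<=0: break
        lp,lq=nowp,nowq
    if cur: calls.append(cur)
    for c in calls: print(json.dumps([round(float(x),3)+0.0 for r in c for x in r]).replace(" ","").replace(".0,",",").replace(".0]","]"))
    if save: store(nowp,nowq)
E
cat > log.py <<'E'
from h import *; import json
def obs(pr=True):
    o=robot.get_obs(); json.dump([list(o["joint_positions"]),list(o["tool_pos"]),list(o["ee_rot"])],open("log.txt","a"));open("log.txt","a").write("\n")
    if pr: print(round(o["time"],2),"q",o["joint_positions"].round(3),"p",o["tool_pos"].round(4),"rpy",o["ee_rot"].round(3),"F",o["wrist_force"].round(1),"w",round(o["width"],4),"ff",round(o["finger_force"],1))
    return o
E
python3 - <<'E'
from log import *; from plan import *
obs()
s=snap("top")
print("beaker rim",ray(s,469,222.2,.07),"pad",ray(s,410,226.6,.003))
run([([.40,-.05,.40],axes([0,-.5,-.866],[1,0,0]),-1,0)])
E
```

```text
0.2 q [ 1.043  0.088  1.372 -0.     1.684 -0.103] p [0.2265 0.5008 0.1848] rpy [-3.14  -0.     2.717] F [1.  0.8 0.4] w 0.0938 ff 0.0
beaker rim [ 0.46103294 -0.36043632  0.07      ] pad [ 0.45055709 -0.21575368  0.003     ]
[0.184,-0.286,0.688,-23.67,-26.51,-13.17,-1,0.184,-0.286,0.688,-23.67,-26.51,-13.17,-1,0.184,-0.286,0.688,-23.67,-26.51,-13.17,-1,0.184,-0.286,0.688,-23.67,-26.51,-13.17,-1,0.184,-0.286,0.688,-23.67,-26.51,-13.17,-1,0.184,-0.286,0.688,-23.67,-26.51,-13.17,-1,0.184,-0.286,0.688,-23.67,-26.51,-13.17,-1,0.184,-0.286,0.688,-23.67,-26.51,-13.17,-1]
[0.116,-0.179,0.431,-23.41,-3.59,-0.53,-1,0.116,-0.179,0.431,-23.41,-3.59,-0.53,-1,0.116,-0.179,0.431,-23.41,-3.59,-0.53,-1,0.116,-0.179,0.431,-23.41,-3.59,-0.53,-1,0.116,-0.179,0.431,-23.41,-3.59,-0.53,-1]
```

Request:
move_arm(
  deltas=[0.184, -0.286, 0.688, -23.67, -26.51, -13.17, -1, 0.184, -0.286, 0.688, -23.67, -26.51, -13.17, -1, 0.184, -0.286, 0.688, -23.67, -26.51, -13.17, -1, 0.184, -0.286, 0.688, -23.67, -26.51, -13.17, -1, 0.184, -0.286, 0.688, -23.67, -26.51, -13.17, -1, 0.184, -0.286, 0.688, -23.67, -26.51, -13.17, -1, 0.184, -0.286, 0.688, -23.67, -26.51, -13.17, -1, 0.184, -0.286, 0.688, -23.67, -26.51, -13.17, -1],
)

```text
time: 1.05
tool_pos: [0.3336, 0.1598, 0.3189]
ee_rot: [-3.068, 0.325, 2.032]
wrist_force: [0.3, 0.4, -0.2]
width: 0.0941
finger_force: 0.0
```

Request:
move_arm(
  deltas=[0.116, -0.179, 0.431, -23.41, -3.59, -0.53, -1, 0.116, -0.179, 0.431, -23.41, -3.59, -0.53, -1, 0.116, -0.179, 0.431, -23.41, -3.59, -0.53, -1, 0.116, -0.179, 0.431, -23.41, -3.59, -0.53, -1, 0.116, -0.179, 0.431, -23.41, -3.59, -0.53, -1],
)

```text
time: 1.55
tool_pos: [0.4001, -0.0518, 0.3998]
ee_rot: [-3.141, 0.525, 1.569]
wrist_force: [-0.2, -0.4, 0.3]
width: 0.0941
finger_force: 0.0
```

```bash
python3 - <<'E'
from log import *; from plan import *
obs(); p,q=load(); print(p,q.as_euler('xyz'))
run([([.42,-.15,.40],axes([0.3,.4,-.8],[1,0,0]),-1,0)])
E
```

```text
1.55 q [ 0.188 -0.169  1.293 -0.587  2.049 -0.079] p [ 0.4001 -0.0518  0.3998] rpy [-3.141  0.525  1.569] F [-0.2 -0.4  0.3] w 0.0941 ff 0.0
[ 0.40002909 -0.05000642  0.39999769] [3.1414643  0.52386895 1.57030681]
[-0.297,0.979,0.159,-8.66,2,5,-1,-0.297,0.979,0.159,-8.66,2,5,-1,-0.297,0.979,0.159,-8.66,2,5,-1,-0.297,0.979,0.159,-8.66,2,5,-1,-0.297,0.979,0.159,-8.66,2,5,-1,-0.297,0.979,0.159,-8.66,2,5,-1,-0.297,0.979,0.159,-8.66,2,5,-1,-0.297,0.979,0.159,-8.66,2,5,-1]
```

Request:
move_arm(
  deltas=[-0.297, 0.979, 0.159, -8.66, 2, 5, -1, -0.297, 0.979, 0.159, -8.66, 2, 5, -1, -0.297, 0.979, 0.159, -8.66, 2, 5, -1, -0.297, 0.979, 0.159, -8.66, 2, 5, -1, -0.297, 0.979, 0.159, -8.66, 2, 5, -1, -0.297, 0.979, 0.159, -8.66, 2, 5, -1, -0.297, 0.979, 0.159, -8.66, 2, 5, -1, -0.297, 0.979, 0.159, -8.66, 2, 5, -1],
)

```text
time: 2.35
tool_pos: [0.4187, -0.1527, 0.3973]
ee_rot: [2.82, -0.471, 1.564]
wrist_force: [0.7, 0.3, -0.5]
width: 0.0939
finger_force: 0.0
```

```bash
cat > kin.py <<'E'
import numpy as np, json
from scipy.spatial.transform import Rotation as R
from scipy.optimize import least_squares
LO=np.array([-3.1,-.76,.27,-1.08,.17,-2.57]);HI=np.array([3.1,2.03,2.55,4.22,2.65,2.57])
def rots(j):
    e=R.from_euler
    A=e('z',j[0]);B=A*e('y',j[1]);C=B*e('y',j[2]);T=C*e('z',j[3])*e('y',j[4])*e('z',j[5])*e('z',np.pi/2)
    return A,B,C,T
def rows(j):
    A,B,C,T=rots(j);c=lambda r,v:r.apply(v)
    return np.stack([c(A,[1,0,0]),[0,0,1],c(B,[0,0,1]),c(C,[1,0,0]),c(C,[0,0,1]),c(T,[0,0,1])],1)
D=[json.loads(l) for l in open("log.txt")]
M=np.vstack([rows(d[0]) for d in D]);b=np.hstack([d[1] for d in D])
PAR=np.linalg.lstsq(M,b,rcond=1e-6)[0]
def fk(j): return rows(j)@PAR,rots(j)[3]
def wrist(j): return fk(j)[0]-rots(j)[3].apply([0,0,PAR[5]])
def ik(p,q,seed):
    best=None
    def f(j):
        pp,qq=fk(j);return np.r_[(pp-p)*10,(qq.inv()*q).as_rotvec()]
    s=least_squares(f,np.clip(seed,LO+.01,HI-.01),bounds=(LO,HI));return s.x,np.abs(s.fun).max()
if __name__=="__main__":
    print(PAR.round(4),np.abs(M@PAR-b).max(),np.linalg.svd(M)[1].round(3))
    for d in D: print((rots(d[0])[3].inv()*R.from_euler('xyz',d[2])).magnitude().round(4))
E
python3 - <<'E'
from log import *; obs()
E
python3 kin.py
```

```text
2.35 q [-0.935 -0.152  1.298  0.626  2.082 -0.559] p [ 0.4187 -0.1527  0.3973] rpy [ 2.82  -0.471  1.564] F [ 0.7  0.3 -0.5] w 0.0939 ff 0.0
[0.0026 0.1145 0.6225 0.2305 0.4674 0.3728] 0.05663829460730052 [3.387 2.45  0.675 0.191 0.179 0.   ]Traceback (most recent call last):
  File "kin.py", line 24, in <module>
    for d in D: print((rots(d[0])[3].inv()*R.from_euler('xyz',d[2])).magnitude().round(4))
                      ^^^^^^^^^^^^^^^^^^^^^^^^^^^^^^^^^^^^^^^^^^^^^^^^^^^^^^^^^^^^^^^^
AttributeError: 'float' object has no attribute 'round'
```

```bash
sed -i 's/c(T,\[0,0,1\])\],1)/c(T,[0,0,1]),c(A,[0,1,0])],1)/; s/for d in D: print(.*/for d in D: print(np.round((rots(d[0])[3].inv()*R.from_euler("xyz",d[2])).as_rotvec(),4))/' kin.py; python3 kin.py
```

```text
[-0.      0.1526  0.449   0.1007  0.4998  0.3706  0.0566] 5.551115123125783e-16 [3.387 2.45  1.732 0.675 0.191 0.179 0.   ]
[-0.  0. -0.]
[ 0.  0. -0.]
[ 0. -0. -0.]
```

```bash
python3 - <<'E'
from kin import *; from plan import *
j=D[-1][0]
for al in (60,45,30):
  a=np.radians(al)
  for sgn in(1,-1):
    for dr,z in dict(right=[0,np.cos(a),-np.sin(a)],left=[0,-np.cos(a),-np.sin(a)]).items():
      for P in([.46,-.36,.12],[.46,-.36,.04]):
        sols=[ik(np.array(P),axes(z,[sgn,0,0]),s) for s in(j,[-.6,.5,1.5,1.2,1.5,0],[-.6,.5,1.5,-.9,1.5,0],[-.6,.8,1.5,.5,1,1.5],[-.6,.8,1.5,.5,1,-1.5])]
        s=min(sols,key=lambda t:t[1]); print(al,sgn,dr,P,s[0].round(2),round(s[1],3),"wrist",wrist(s[0]).round(3))
run([([.42,-.30,.25],axes([0,.6,-.8],[1,0,0]),-1,0)])
E
```

```text
60 1 right [0.46, -0.36, 0.12] [-0.95  0.49  1.09  0.32  1.98 -0.88] 0.0 wrist [ 0.46  -0.545  0.441]
60 1 right [0.46, -0.36, 0.04] [-0.95  0.54  1.18  0.31  1.84 -0.93] 0.0 wrist [ 0.46  -0.545  0.361]
60 1 left [0.46, -0.36, 0.12] [-0.48  0.01  1.68 -0.49  1.23 -0.36] 0.0 wrist [ 0.46  -0.175  0.441]
60 1 left [0.46, -0.36, 0.04] [-0.48  0.09  1.77 -0.53  1.08 -0.27] 0.0 wrist [ 0.46  -0.175  0.361]
60 -1 right [0.46, -0.36, 0.12] [-0.95  0.49  1.09  0.32  1.98  2.26] 0.0 wrist [ 0.46  -0.545  0.441]
60 -1 right [0.46, -0.36, 0.04] [-0.95  0.54  1.18  0.31  1.84  2.21] 0.0 wrist [ 0.46  -0.545  0.361]
60 -1 left [0.46, -0.36, 0.12] [-0.55 -0.02  1.68 -0.36  1.21  2.57] 0.086 wrist [ 0.439 -0.205  0.456]
60 -1 left [0.46, -0.36, 0.04] [-0.58  0.04  1.78 -0.34  1.05  2.57] 0.115 wrist [ 0.432 -0.216  0.381]
45 1 right [0.46, -0.36, 0.12] [-1.01  0.66  0.95  0.48  2.17 -0.87] 0.0 wrist [ 0.46  -0.622  0.382]
45 1 right [0.46, -0.36, 0.04] [-1.01  0.72  1.02  0.44  2.05 -0.94] 0.0 wrist [ 0.46  -0.622  0.302]
45 1 left [0.46, -0.36, 0.12] [-0.33  0.01  1.8  -0.82  1.16 -0.05] 0.0 wris
[... 854 characters left out ...]
t [0.46, -0.36, 0.04] [-0.24  0.2   1.89 -1.08  1.13  0.32] 0.098 wrist [ 0.474 -0.058  0.256]
30 -1 right [0.46, -0.36, 0.12] [-1.05  0.83  0.84  0.65  2.34  2.34] 0.0 wrist [ 0.46  -0.681  0.305]
30 -1 right [0.46, -0.36, 0.04] [-1.05  0.9   0.88  0.59  2.25  2.25] 0.0 wrist [ 0.46  -0.681  0.225]
30 -1 left [0.46, -0.36, 0.12] [-0.2   0.15  1.82 -1.08  1.28 -2.57] 0.326 wrist [ 0.491 -0.041  0.311]
30 -1 left [0.46, -0.36, 0.04] [-0.22  0.26  1.84 -1.08  1.21 -2.57] 0.222 wrist [ 0.497 -0.051  0.245]
[0.323,0.178,0.03,-20.13,-2.14,6.35,-1,0.323,0.178,0.03,-20.13,-2.14,6.35,-1,0.323,0.178,0.03,-20.13,-2.14,6.35,-1,0.323,0.178,0.03,-20.13,-2.14,6.35,-1,0.323,0.178,0.03,-20.13,-2.14,6.35,-1]
```

Request:
move_arm(
  deltas=[0.323, 0.178, 0.03, -20.13, -2.14, 6.35, -1, 0.323, 0.178, 0.03, -20.13, -2.14, 6.35, -1, 0.323, 0.178, 0.03, -20.13, -2.14, 6.35, -1, 0.323, 0.178, 0.03, -20.13, -2.14, 6.35, -1, 0.323, 0.178, 0.03, -20.13, -2.14, 6.35, -1, 0.323, 0.178, 0.03, -20.13, -2.14, 6.35, -1],
)

```text
time: 2.95
tool_pos: [0.4191, -0.3003, 0.2473]
ee_rot: [-3.137, -0.649, 1.566]
wrist_force: [-0.5, 0.1, 0.2]
width: 0.0936
finger_force: 0.0
```

```bash
python3 - <<'E'
from log import *; from kin import *
o=obs()
print("pred err",(fk(o["joint_positions"])[0]-o["tool_pos"]).round(4))
t=snap("top");s=snap("wrist");save(s,"w1")
for n,c in(("top",t),("wrist",s)):
    P=cloud(c)
    for lo,hi in((.062,.08),(.03,.06)):
        m=(P[...,2]>lo)&(P[...,2]<hi)&(abs(P[...,0]-.461)<.06)&(abs(P[...,1]+.365)<.06)&(c["depth"]>0)
        q=P[m]
        if len(q)>20:
            (cc,r)=cv2.minEnclosingCircle((q[:,:2]*1000).astype(np.float32));print(n,lo,len(q),"circ",np.round(cc,1),round(r,1),"mean",q.mean(0).round(4))
E
python3 kin.py
```

```text
2.95 q [-0.98   0.364  1.065  0.437  2.226 -0.799] p [ 0.4191 -0.3003  0.2473] rpy [-3.137 -0.649  1.566] F [-0.5  0.1  0.2] w 0.0936 ff 0.0
pred err [-0.  0.  0.]
top 0.062 114 circ [ 460.6 -361.3] 33.4 mean [ 0.4595 -0.3619  0.0682]
top 0.03 149 circ [ 460.9 -359.9] 31.8 mean [ 0.4609 -0.3654  0.0452]
wrist 0.062 246 circ [ 464. -358.] 32.4 mean [ 0.4667 -0.342   0.0682]
wrist 0.03 193 circ [ 464.9 -357.6] 28.9 mean [ 0.4774 -0.3436  0.0457]
[0.     0.1526 0.449  0.1007 0.4998 0.3706 0.0566] 6.661338147750939e-16 [3.907 2.83  2.006 0.74  0.308 0.219 0.118]
[-0.  0. -0.]
[ 0.  0. -0.]
[ 0. -0. -0.]
[-0.  0.  0.]
```

View pics/w1.png

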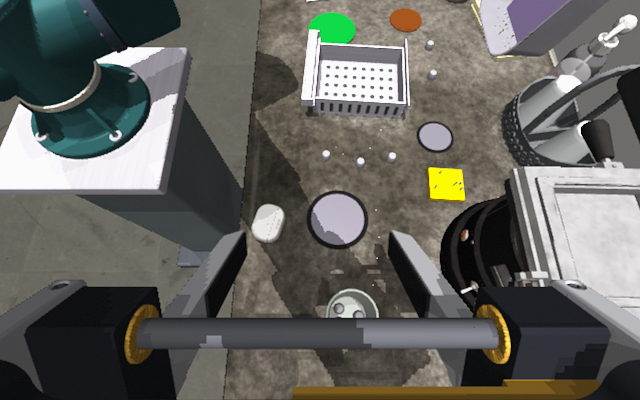

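```bash
python3 - <<'E'
from kin import *; from plan import *
from h import *
a=np.radians(40);z=np.array([0,np.cos(a),-np.sin(a)]);O=axes(z,[1,0,0])
g=np.array([.462,-.360,.044]);tcp=g+.019*z;pre=tcp-.13*z;lift=tcp+[0,0,.16]
j=D[-1][0]
def up(e): e=np.radians(e);return [0,np.cos(e),np.sin(e)]
Qh=axes(up(0),[1,0,0])
pour=np.array([.49,.05,.19])
for nm,P,Q in(("pre",pre,O),("tcp",tcp,O),("lift",lift,O),("lift2",[.46,-.2,.25],Qh),("pour0",[.47,.05,.25],Qh),("pour90",[.47,.05,.22],Qh*R.from_rotvec([0,0,1.57])),("pour180",[.47,.05,.22],Qh*R.from_rotvec([0,0,2.9])),("pour180u",[.47,.05,.22],axes(up(12),[1,0,0])*R.from_rotvec([0,0,2.9])),("pad",[.451,-.20,.04],O)):
    s=ik(np.array(P),Q,j);print(nm,np.round(P,3),s[0].round(2),round(s[1],4),"wrist",wrist(s[0]).round(3)); 
    if s[1]<.01:j=s[0]
run([(pre,O,-1,1),(tcp,O,-1,2)])
E
```

```text
pre [ 0.462 -0.445  0.115] [-1.07  0.92  0.6   0.55  2.36 -0.83] 0.0 wrist [ 0.462 -0.729  0.354]
tcp [ 0.462 -0.345  0.032] [-1.01  0.77  1.02  0.49  2.09 -0.93] 0.0 wrist [ 0.462 -0.629  0.27 ]
lift [ 0.462 -0.345  0.192] [-1.01  0.66  0.87  0.59  2.32 -0.76] 0.0 wrist [ 0.462 -0.629  0.43 ]
lift2 [ 0.46 -0.2   0.25] [-0.97  0.69  1.19  1.15  2.47 -0.52] 0.0 wrist [ 0.46  -0.571  0.25 ]
pour0 [0.47 0.05 0.25] [-0.7   0.38  1.66  1.2   2.18 -0.59] 0.0 wrist [ 0.47  -0.321  0.25 ]
pour90 [0.47 0.05 0.22] [-0.7   0.43  1.67  1.17  2.16  0.91] 0.0 wrist [ 0.47  -0.321  0.22 ]
pour180 [0.47 0.05 0.22] [-0.7   0.43  1.67  1.17  2.16  2.24] 0.0 wrist [ 0.47  -0.321  0.22 ]
pour180u [0.47 0.05 0.22] [-0.69  0.55  1.7   1.28  2.23  2.2 ] 0.0 wrist [ 0.47  -0.313  0.143]
pad [ 0.451 -0.2    0.04 ] [-0.91  0.52  1.4   0.53  1.93 -0.9 ] 0.0 wrist [ 0.451 -0.484  0.278]
[0,0.229,-0.001,-19.68,4.21,2.07,-1,0,0.229,-0.001,-19.68,4.21,2.07,-1,0,0.229,-0.001,-19.68,4.21,2.07,-1,0,0.229,-0.001,-19.68,4.21,2.07,-1,0,0.229,-0.001,-19.68,4.21,2.07,-1,0,0.229,-0.001,-19.68,4.21,2.07,-1,0,0.229,-0.001,-17.71,4.21,10.51,-1,0,0.229,-0.001,-17.71,4.21,10.51,-1]
[0,0,0,0,0,4.34,-1,0,0,0,0,0,4.34,-1,0,0,0,0,0,4.34,-1]
```

Request:
move_arm(
  deltas=[0, 0.229, -0.001, -19.68, 4.21, 2.07, -1, 0, 0.229, -0.001, -19.68, 4.21, 2.07, -1, 0, 0.229, -0.001, -19.68, 4.21, 2.07, -1, 0, 0.229, -0.001, -19.68, 4.21, 2.07, -1, 0, 0.229, -0.001, -19.68, 4.21, 2.07, -1, 0, 0.229, -0.001, -19.68, 4.21, 2.07, -1, 0, 0.229, -0.001, -17.71, 4.21, 10.51, -1, 0, 0.229, -0.001, -17.71, 4.21, 10.51, -1],
)

```text
time: 3.85
tool_pos: [0.463, -0.3781, 0.0654]
ee_rot: [3.13, -0.862, 1.582]
wrist_force: [0.7, -0.7, -0.3]
width: 0.0937
finger_force: 0.0
```

Request:
move_arm(
  deltas=[0, 0, 0, 0, 0, 4.34, -1, 0, 0, 0, 0, 0, 4.34, -1, 0, 0, 0, 0, 0, 4.34, -1],
)

```text
time: 4.15
tool_pos: [0.4625, -0.3444, 0.0369]
ee_rot: [3.134, -0.867, 1.579]
wrist_force: [0.1, 0.7, 0.3]
width: 0.094
finger_force: 0.0
```

Request:
move_arm(
  deltas=[0, 0, 0, 0, 0, 0, 0.3, 0, 0, 0, 0, 0, 0, 1, 0, 0, 0, 0, 0, 0, 1, 0, 0, 0, 0, 0, 0, 1, 0, 0, 0, 0, 0, 0, 1, 0, 0, 0, 0, 0, 0, 1, 0, 0, 0, 0, 0, 0, 1, 0, 0, 0, 0, 0, 0, 1],
)

```text
time: 4.95
tool_pos: [0.4619, -0.3459, 0.0317]
ee_rot: [3.139, -0.872, 1.572]
wrist_force: [2.4, -3.5, 4.5]
width: 0.0621
finger_force: 29.9
```

```bash
python3 - <<'E'
from log import *; obs()
from plan import *
a=np.radians(40);z=np.array([0,np.cos(a),-np.sin(a)])
p,q=load();print(p)
run([(p+[0,0,.12],None,1,2)])
E
```

```text
4.95 q [-1.011  0.768  1.019  0.488  2.089 -0.931] p [ 0.4619 -0.3459  0.0317] rpy [ 3.139 -0.872  1.572] F [ 2.4 -3.5  4.5] w 0.0621 ff 29.9
[ 0.46197971 -0.34541281  0.03175997]
[0,0,0,9.19,0,-7.71,1,0,0,0,9.19,0,-7.71,1,0,0,0,9.19,0,-7.71,1,0,0,0,9.19,0,-7.71,1,0,0,0,9.19,0,-7.71,1]
```

```bash
python3 - <<'E'
from plan import *; from kin import *
p,q=load();H=axes([0,1,0],[1,0,0]);S=lambda a:H*R.from_rotvec([0,0,a])
j=D[-1][0]
for P,Q in(([.495,.03,.24],q),([.495,.065,.17],H),([.495,.065,.17],S(1.5)),([.495,.065,.14],S(3.0))):
    s=ik(np.array(P),Q,j);j=s[0];print(j.round(2),round(s[1],4),wrist(j).round(3))
run([([.495,.03,.24],None,1,0),([.495,.065,.17],H,1,0),([.495,.065,.17],S(1.5),1,0),([.495,.065,.14],S(3.0),1,4)])
E
```

```text
[-0.58  0.13  1.48  0.77  1.97 -0.43] 0.0 [ 0.495 -0.254  0.478]
[-0.65  0.53  1.65  1.16  2.09 -0.72] 0.0 [ 0.495 -0.306  0.17 ]
[-0.65  0.53  1.65  1.16  2.09  0.78] 0.0 [ 0.495 -0.306  0.17 ]
[-0.65  0.58  1.65  1.13  2.07  2.22] 0.0 [ 0.495 -0.306  0.14 ]
[0,0,0,27.46,2.95,20.52,1,0,0,0,27.46,2.95,20.52,1,0,0,0,27.46,2.95,20.52,1,0,0,0,27.46,2.95,20.52,1,0,0,0,27.46,2.95,20.52,1,0,0,0,27.46,2.95,20.52,1,0,0,0,27.46,2.95,20.52,1,0,0,0,27.46,2.95,20.52,1]
[0,0,0,3.43,0.37,2.56,1,0,0.698,0,0.32,0.37,9.74,1,0,0.698,0,0.32,0.37,9.74,1,0,0.698,0,0.32,0.37,9.74,1,0,0.698,0,0.32,0.37,9.74,1,0,0.698,0,0.32,0.37,9.74,1,0.095,0.694,0.262,0.32,0.37,9.74,1,0.095,0.694,0.262,0.32,0.37,9.74,1]
[0,0,1.091,0,0,0,1,0,0,1.091,0,0,0,1,0,0,1.091,0,0,0,1,0,0,1.091,0,0,0,1,0,0,1.091,0,0,0,1,0,0,1.091,0,0,0,1,0,0,1.091,0,0,0,1,0,0,1.091,0,0,0,1]
[0,0,0.136,0,0,0,1,0,0,1.091,-0.39,1.87,0,1,0,0,1.091,-0.39,1.87,0,1,0,0,1.091,-0.39,1.87,0,1,0,0,1.091,-0.39,1.87,0,1,0,0,1.091,-0.39,1.87,0,1,0,0,1.091,-0.39,1.87,0,1,0,0,1.091,-0.39,1.87,0,1]
[0,0,0.545,0.84,0.69,0,1,0,0,0.545,0.84,0.69,0,1,0,0,0.545,0.84,0.69,0,1,0,0,0.545,0.84,0.69,0,1,0,0,0.545,0.84,0.69,0,1,0,0,0.545,0.84,0.69,0,1,0,0,0.545,0.84,0.69,0,1,0,0,0.545,0.84,0.69,0,1]
```

Request:
move_arm(
  deltas=[0, 0, 0, 9.19, 0, -7.71, 1, 0, 0, 0, 9.19, 0, -7.71, 1, 0, 0, 0, 9.19, 0, -7.71, 1, 0, 0, 0, 9.19, 0, -7.71, 1, 0, 0, 0, 9.19, 0, -7.71, 1],
)

```text
time: 5.45
tool_pos: [0.4612, -0.345, 0.149]
ee_rot: [-3.139, -0.874, 1.568]
wrist_force: [-0.6, 0.6, -3.0]
width: 0.0623
finger_force: 30.0
```

Request:
move_arm(
  deltas=[0, 0, 0, 27.46, 2.95, 20.52, 1, 0, 0, 0, 27.46, 2.95, 20.52, 1, 0, 0, 0, 27.46, 2.95, 20.52, 1, 0, 0, 0, 27.46, 2.95, 20.52, 1, 0, 0, 0, 27.46, 2.95, 20.52, 1, 0, 0, 0, 27.46, 2.95, 20.52, 1, 0, 0, 0, 27.46, 2.95, 20.52, 1, 0, 0, 0, 27.46, 2.95, 20.52, 1],
)

```text
time: 6.25
tool_pos: [0.4893, -0.0068, 0.2284]
ee_rot: [-3.138, -0.876, 1.574]
wrist_force: [-0.4, -0.9, -2.1]
width: 0.0619
finger_force: 30.0
```

Request:
move_arm(
  deltas=[0, 0, 0, 3.43, 0.37, 2.56, 1, 0, 0.698, 0, 0.32, 0.37, 9.74, 1, 0, 0.698, 0, 0.32, 0.37, 9.74, 1, 0, 0.698, 0, 0.32, 0.37, 9.74, 1, 0, 0.698, 0, 0.32, 0.37, 9.74, 1, 0, 0.698, 0, 0.32, 0.37, 9.74, 1, 0.095, 0.694, 0.262, 0.32, 0.37, 9.74, 1, 0.095, 0.694, 0.262, 0.32, 0.37, 9.74, 1],
)

```text
time: 7.05
tool_pos: [0.4936, 0.065, 0.1654]
ee_rot: [-1.553, -1.283, -0.019]
wrist_force: [0.4, -0.3, -0.7]
width: 0.062
finger_force: 30.0
```

```bash
python3 - <<'E'
from log import *; obs()
s=snap("top");P=cloud(s);d=s["depth"]>0
z=P[...,2];w=d&(abs(P[...,0]-.5)<.14)&(abs(P[...,1]-.05)<.1)
for n,m in(("lip",w&(z>.048)&(z<.062)&(P[...,0]<.46)),("stop",w&(z>.046)&(z<.058)&(P[...,0]>.54)),("floor",w&(z<.012)&(z>.0)&(s["image"].min(2)>170))):
    q=P[m][:,:2]; r=cv2.minAreaRect((q*1000).astype(np.float32));print(n,len(q),q.mean(0).round(4),np.round(r[0],1),np.round(r[1],1),round(r[2],1))
save(s,"top2")
E
```

```text
7.05 q [-0.653  0.54   1.656  1.156  2.088 -0.447] p [0.4936 0.065  0.1654] rpy [-1.553 -1.283 -0.019] F [ 0.4 -0.3 -0.7] w 0.062 ff 30.0
lip 349 [0.4051 0.0581] [406.   58.3] [158.8  17.8] 85.8
stop 75 [0.577  0.0448] [567.4  44.6] [148.7  30.3] 89.9
floor 1226 [0.4972 0.0511] [526.8  46.7] [186.8 230.5] 88.5
```

View pics/top2.png

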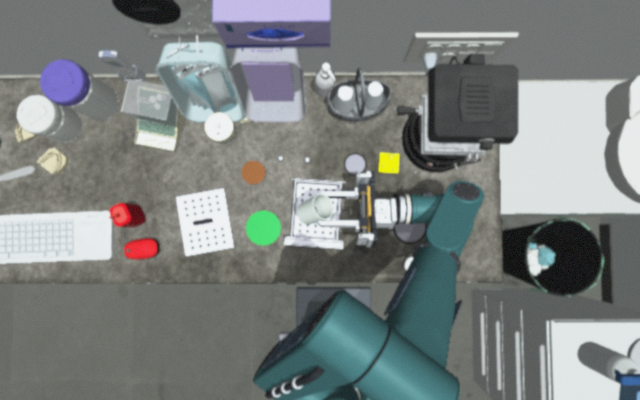

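Request:
move_arm(
  deltas=[0, 0, 1.091, 0, 0, 0, 1, 0, 0, 1.091, 0, 0, 0, 1, 0, 0, 1.091, 0, 0, 0, 1, 0, 0, 1.091, 0, 0, 0, 1, 0, 0, 1.091, 0, 0, 0, 1, 0, 0, 1.091, 0, 0, 0, 1, 0, 0, 1.091, 0, 0, 0, 1, 0, 0, 1.091, 0, 0, 0, 1],
)

```text
time: 7.9
tool_pos: [0.494, 0.065, 0.1674]
ee_rot: [-1.569, -0.202, -0.002]
wrist_force: [-0.3, -0.3, -1.6]
width: 0.0621
finger_force: 29.9
```

Request:
move_arm(
  deltas=[0, 0, 0.136, 0, 0, 0, 1, 0, 0, 1.091, -0.39, 1.87, 0, 1, 0, 0, 1.091, -0.39, 1.87, 0, 1, 0, 0, 1.091, -0.39, 1.87, 0, 1, 0, 0, 1.091, -0.39, 1.87, 0, 1, 0, 0, 1.091, -0.39, 1.87, 0, 1, 0, 0, 1.091, -0.39, 1.87, 0, 1, 0, 0, 1.091, -0.39, 1.87, 0, 1],
)

```text
time: 8.7
tool_pos: [0.494, 0.065, 0.1485]
ee_rot: [-1.568, 0.889, 0.001]
wrist_force: [-0.5, 0.2, -1.1]
width: 0.0618
finger_force: 29.9
```

Request:
move_arm(
  deltas=[0, 0, 0.545, 0.84, 0.69, 0, 1, 0, 0, 0.545, 0.84, 0.69, 0, 1, 0, 0, 0.545, 0.84, 0.69, 0, 1, 0, 0, 0.545, 0.84, 0.69, 0, 1, 0, 0, 0.545, 0.84, 0.69, 0, 1, 0, 0, 0.545, 0.84, 0.69, 0, 1, 0, 0, 0.545, 0.84, 0.69, 0, 1, 0, 0, 0.545, 0.84, 0.69, 0, 1],
)

```text
time: 9.5
tool_pos: [0.4945, 0.0651, 0.1392]
ee_rot: [-1.567, 1.428, 0.003]
wrist_force: [0.4, -0.2, -0.4]
width: 0.062
finger_force: 29.9
```

Request:
move_arm(
  deltas=[0, 0, -0.3, 0, 0, 0, 1, 0, 0, -0.3, 0, 0, 0, 1, 0, 0, 0, 0, 0, 0, 1, 0, 0, 0, 0, 0, 0, 1, 0, 0, -0.3, 0, 0, 0, 1, 0, 0, -0.3, 0, 0, 0, 1, 0, 0, 0, 0, 0, 0, 1, 0, 0, 0, 0, 0, 0, 1],
)

```text
time: 10.3
tool_pos: [0.4946, 0.0651, 0.1395]
ee_rot: [-1.571, 1.434, -0.0]
wrist_force: [-0.5, -0.9, -1.2]
width: 0.0624
finger_force: 29.9
```

```bash
python3 - <<'E'
from log import *; obs()
s=snap("scene");im=s["image"]
cv2.imwrite("pics/sc2.png",cv2.resize(im[140:290,240:420],None,fx=4,fy=4,interpolation=cv2.INTER_CUBIC)[:,:,::-1])
E
```

```text
10.3 q [-0.651  0.584  1.652  1.131  2.068  2.226] p [0.4946 0.0651 0.1395] rpy [-1.571  1.434 -0.   ] F [-0.5 -0.9 -1.2] w 0.0624 ff 29.9
```

View pics/sc2.png

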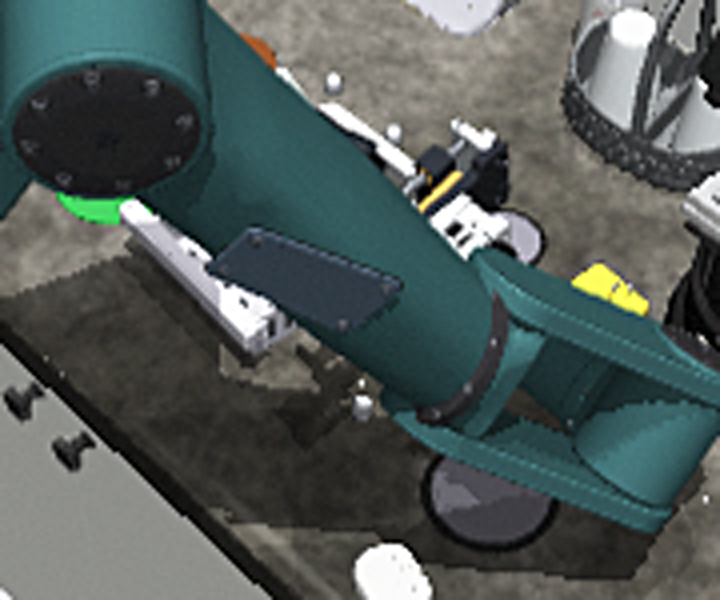

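```bash
python3 - <<'E'
from plan import *; from kin import *
p,q=load();H=axes([0,1,0],[1,0,0]);S=lambda a:H*R.from_rotvec([0,0,a])
a=np.radians(40);z=np.array([0,np.cos(a),-np.sin(a)]);O=axes(z,[1,0,0])
run([([.495,.065,.18],S(1.5),1,0),([.495,.03,.24],H,1,0),([.451,-.2,.20],O,1,1)])
E
```

```text
[0,0,-1.091,-2.88,-0.41,0,1,0,0,-1.091,-2.88,-0.41,0,1,0,0,-1.091,-2.88,-0.41,0,1,0,0,-1.091,-2.88,-0.41,0,1,0,0,-1.091,-2.88,-0.41,0,1,0,0,-1.091,-2.88,-0.41,0,1,0,0,-1.091,-2.88,-0.41,0,1,0,0,-1.091,-2.88,-0.41,0,1]
[0,0,-0.409,-0.36,-1.03,0,1,0,0,-0.409,-0.36,-1.03,0,1,0,0,-0.409,-0.36,-1.03,0,1,0,0,-1.091,-1.26,-3.6,-1.59,1,0,0,-1.091,-1.26,-3.6,-1.59,1,0,0,-1.091,-1.26,-3.6,-1.59,1,0,0,-1.091,-1.26,-3.6,-1.59,1,0,0,-1.091,-1.26,-3.6,-1.59,1]
[0,0,-0.818,2.24,-2.39,-1.91,1,0,0,-0.818,2.24,-2.39,-1.91,1,0,0,-0.818,2.24,-2.39,-1.91,1,0,0,-0.818,2.24,-2.39,-1.91,1,0,0,-0.818,2.24,-2.39,-1.91,1,0,0,-0.818,2.24,-2.39,-1.91,1,-0.114,-0.264,-0.812,-0.14,-2.43,-11.11,1,-0.114,-0.264,-0.812,-0.14,-2.43,-11.11,1]
[0,-0.419,0,-6.12,-2.64,-12.6,1,0,-0.419,0,-6.12,-2.64,-12.6,1,0,-0.419,0,-6.12,-2.64,-12.6,1,0,-0.419,0,-6.12,-2.64,-12.6,1]
```

Request:
move_arm(
  deltas=[0, 0, -1.091, -2.88, -0.41, 0, 1, 0, 0, -1.091, -2.88, -0.41, 0, 1, 0, 0, -1.091, -2.88, -0.41, 0, 1, 0, 0, -1.091, -2.88, -0.41, 0, 1, 0, 0, -1.091, -2.88, -0.41, 0, 1, 0, 0, -1.091, -2.88, -0.41, 0, 1, 0, 0, -1.091, -2.88, -0.41, 0, 1, 0, 0, -1.091, -2.88, -0.41, 0, 1],
)

```text
time: 11.15
tool_pos: [0.4945, 0.0651, 0.1686]
ee_rot: [-1.571, 0.331, -0.0]
wrist_force: [0.5, -0.4, -1.3]
width: 0.062
finger_force: 29.9
```

Request:
move_arm(
  deltas=[0, 0, -0.409, -0.36, -1.03, 0, 1, 0, 0, -0.409, -0.36, -1.03, 0, 1, 0, 0, -0.409, -0.36, -1.03, 0, 1, 0, 0, -1.091, -1.26, -3.6, -1.59, 1, 0, 0, -1.091, -1.26, -3.6, -1.59, 1, 0, 0, -1.091, -1.26, -3.6, -1.59, 1, 0, 0, -1.091, -1.26, -3.6, -1.59, 1, 0, 0, -1.091, -1.26, -3.6, -1.59, 1],
)

```text
time: 11.95
tool_pos: [0.4945, 0.0491, 0.2068]
ee_rot: [-1.571, -0.761, -0.0]
wrist_force: [-0.1, 0.4, -2.0]
width: 0.0616
finger_force: 29.9
```

Request:
move_arm(
  deltas=[0, 0, -0.818, 2.24, -2.39, -1.91, 1, 0, 0, -0.818, 2.24, -2.39, -1.91, 1, 0, 0, -0.818, 2.24, -2.39, -1.91, 1, 0, 0, -0.818, 2.24, -2.39, -1.91, 1, 0, 0, -0.818, 2.24, -2.39, -1.91, 1, 0, 0, -0.818, 2.24, -2.39, -1.91, 1, -0.114, -0.264, -0.812, -0.14, -2.43, -11.11, 1, -0.114, -0.264, -0.812, -0.14, -2.43, -11.11, 1],
)

```text
time: 12.75
tool_pos: [0.4762, -0.0627, 0.2225]
ee_rot: [3.139, -1.288, 1.575]
wrist_force: [0.4, -0.3, -0.5]
width: 0.0622
finger_force: 29.9
```

Request:
move_arm(
  deltas=[0, -0.419, 0, -6.12, -2.64, -12.6, 1, 0, -0.419, 0, -6.12, -2.64, -12.6, 1, 0, -0.419, 0, -6.12, -2.64, -12.6, 1, 0, -0.419, 0, -6.12, -2.64, -12.6, 1],
)

```text
time: 13.15
tool_pos: [0.4509, -0.2035, 0.2022]
ee_rot: [3.131, -0.864, 1.578]
wrist_force: [-0.1, -0.2, -1.6]
width: 0.0617
finger_force: 29.9
```

```bash
python3 - <<'E'
from log import *; obs()
t=snap("top");w=snap("wrist")
a=cv2.resize(t["image"][150:290,260:460],None,fx=3,fy=3,interpolation=cv2.INTER_CUBIC);b=cv2.resize(w["image"][:,100:540],None,fx=.95,fy=.95)
c=np.zeros((420,1020,3),np.uint8);c[:420,:600]=a;c[:380,600:600+418]=b
cv2.imwrite("pics/c3.png",cv2.resize(c,(800,330))[:,:,::-1])
E
```

```text
13.15 q [-0.91   0.377  1.248  0.605  2.167 -0.736] p [ 0.4509 -0.2035  0.2022] rpy [ 3.131 -0.864  1.578] F [-0.1 -0.2 -1.6] w 0.0617 ff 29.9
```

View pics/c3.png

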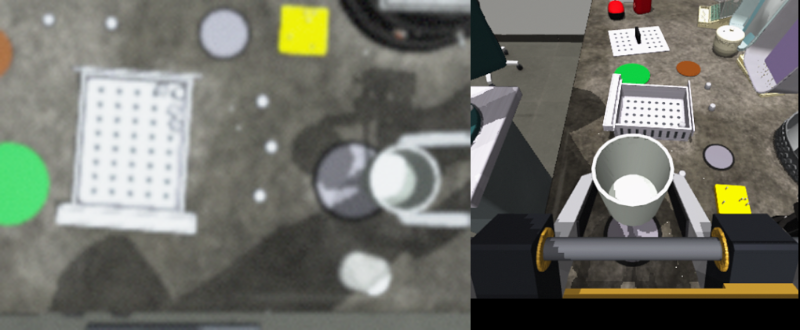

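```bash
python3 - <<'E'
from plan import *
run([([.4515,-.2,.06],None,1,1),([.4515,-.2,.0355],None,1,2)])
E
```

```text
[0,0,0,-10.72,0.05,9,1,0,0,0,-10.72,0.05,9,1,0,0,0,-10.72,0.05,9,1,0,0,0,-10.72,0.05,9,1,0,0,0,-12.59,0.05,10.58,1,0,0,0,-12.59,0.05,10.58,1,0,0,0,-12.59,0.05,10.58,1]
```

Request:
move_arm(
  deltas=[0, 0, 0, -10.72, 0.05, 9, 1, 0, 0, 0, -10.72, 0.05, 9, 1, 0, 0, 0, -10.72, 0.05, 9, 1, 0, 0, 0, -10.72, 0.05, 9, 1, 0, 0, 0, -12.59, 0.05, 10.58, 1, 0, 0, 0, -12.59, 0.05, 10.58, 1, 0, 0, 0, -12.59, 0.05, 10.58, 1],
)

```text
time: 13.95
tool_pos: [0.4513, -0.1993, 0.0363]
ee_rot: [3.141, -0.873, 1.572]
wrist_force: [-1.0, 0.2, -0.3]
width: 0.0619
finger_force: 29.9
```

```bash
python3 - <<'E'
from log import *; o=obs()
w=snap("wrist");t=snap("top");P=cloud(t)
m=(P[...,2]>.062)&(P[...,2]<.085)&(abs(P[...,0]-.451)<.05)&(abs(P[...,1]+.215)<.05)
q=P[m];print(cv2.minEnclosingCircle((q[:,:2]*1000).astype(np.float32)),np.median(q[:,2]))
E
```

```text
13.95 q [-0.905  0.524  1.399  0.528  1.923 -0.907] p [ 0.4513 -0.1993  0.0363] rpy [ 3.141 -0.873  1.572] F [-1.   0.2 -0.3] w 0.0619 ff 29.9
((451.0862121582031, -226.4980926513672), 45.69025802612305) 0.07497256109641293
```

Request:
move_arm(
  deltas=[0, 0, 0, -0.08, 0, 0.07, 1, 0, 0, 0, -0.08, 0, 0.07, 1, 0, 0, 0, -0.08, 0, 0.07, -1, 0, 0, 0, -0.08, 0, 0.07, -1, 0, 0, 0, -0.08, 0, 0.07, -1, 0, 0, 0, -0.08, 0, 0.07, -1, 0, 0, 0, -0.08, 0, 0.07, -1, 0, 0, 0, -0.08, 0, 0.07, -1],
)

```text
time: 14.85
tool_pos: [0.451, -0.1998, 0.0339]
ee_rot: [-3.141, -0.873, 1.571]
wrist_force: [0.3, -0.2, 0.3]
width: 0.094
finger_force: 0.0
```

Request:
move_arm(
  deltas=[0, 0, 0, 0, 0, -5, -1, 0, 0, 0, 0, 0, -13, -1, 0, 0, 0, 0, 0, -13, -1, 0, 0, 0, 0, 0, -13, -1],
)

```text
time: 15.25
tool_pos: [0.4518, -0.3032, 0.1199]
ee_rot: [3.135, -0.866, 1.573]
wrist_force: [0.4, -0.0, 0.6]
width: 0.0939
finger_force: 0.0
```

```bash
cat > caps.py <<'E'
from h import *
def caps(s,prt=True):
    im=s["image"];n,l,st,c=cv2.connectedComponentsWithStats((im.min(2)>150).astype(np.uint8));out=[]
    for i in range(1,n):
        if 10<=st[i,4]<=40 and max(st[i,2:4])<=8:
            p=ray(s,*c[i],.012)
            if .25<p[0]<.76 and -.45<p[1]<.45: out.append((c[i].round(1),st[i,4],p[:2].round(4)))
    if prt:
        for o in out: print("cap",o)
    return out
E
python3 - <<'E'
from log import *; o=obs()
from caps import *
from plan import *
t=snap("top");P=cloud(t);caps(t)
m=(P[...,2]>.06)&(P[...,2]<.08)&(abs(P[...,0]-.451)<.045)&(abs(P[...,1]+.215)<.045)
q=P[m];print(cv2.minEnclosingCircle((q[:,:2]*1000).astype(np.float32)),np.median(q[:,2]))
p,qq=load();store(p+qq.apply([-.0008,0,.0007-.13]),qq)
im=t["image"];cv2.imwrite("pics/c4.png",cv2.resize(im[150:290,250:470],None,fx=3.5,fy=3.5,interpolation=cv2.INTER_CUBIC)[:,:,::-1])
E
```

```text
15.25 q [-0.992  0.6    1.098  0.527  2.151 -0.863] p [ 0.4518 -0.3032  0.1199] rpy [ 3.135 -0.866  1.573] F [ 0.4 -0.   0.6] w 0.0939 ff 0.0
cap (array([280. , 157.8]), np.int32(23), array([0.6484, 0.1539]))
cap (array([306.9, 159.2]), np.int32(23), array([0.644, 0.077]))
cap (array([371.2, 192.4]), np.int32(21), array([ 0.548 , -0.1055]))
cap (array([375., 212.]), np.int32(21), array([ 0.4922, -0.1156]))
cap (array([370.1, 232.8]), np.int32(23), array([ 0.4335, -0.1012]))
((449.38983154296875, -214.98434448242188), 33.073970794677734) 0.07126788183308674
```

View pics/c4.png

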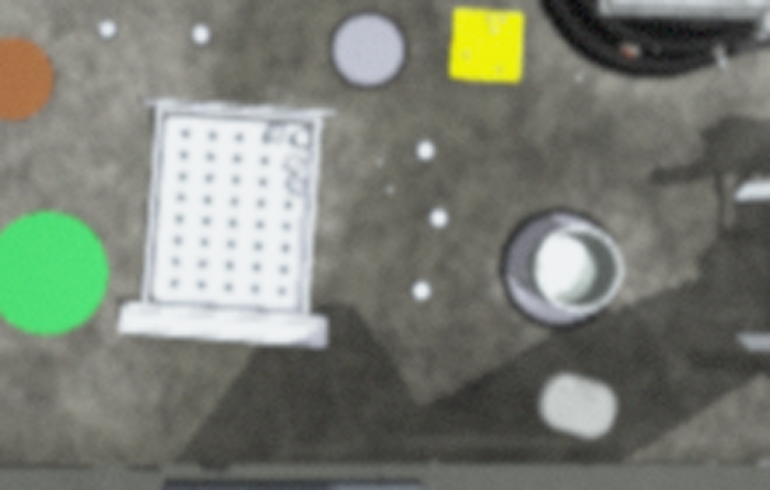

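```bash
cat > pick.py <<'E'
from plan import *; from kin import *
BO=np.array([.487,.052]);BX=np.array([.9972,-.0752]);BY=np.array([.0752,.9972])
def bas(x,y): return BO+x/1000*BX+y/1000*BY
def pick(c,d,pre=[],yaw=np.pi,zt=.0045,zd=.03,hov=.10):
    Q=down(yaw);j=D[-1][0]
    for P in([*c,zt],[*d,zd]): 
        s=ik(np.array(P),Q,j);print("#",s[0].round(2),round(s[1],4))
    run(pre+[([*c,hov],Q,0,0),([*c,.03],Q,0,0),([*c,zt],Q,0,1),([*c,zt],Q,1,3),([*c,hov],Q,1,0),([*d,hov],Q,1,0),([*d,zd],Q,1,1),([*d,zd],Q,0,2),([*d,hov],Q,0,0)])
E
python3 - <<'E'
from pick import *
p,q=load()
pick((.4335,-.1009),bas(-30,20),[([.44,-.28,.2],None,0,0)])
E
```

```text
# [-0.36 -0.03  1.87 -0.    1.31 -1.93] 0.0
# [ 0.04 -0.02  1.79 -0.    1.36 -1.53] 0.0
[0,0,0,7.53,-1.16,-3.78,0,0,0,0,7.53,-1.16,-3.78,0,0.34,-0.341,-0.731,9.46,-1.48,6.3,0,0.34,-0.341,-0.731,9.46,-1.48,6.3,0,0.34,-0.341,-0.731,9.46,-1.48,6.3,0,0.34,-0.341,-0.731,9.46,-1.48,6.3,0,0.34,-0.341,-0.731,9.46,-1.48,6.3,0,0.34,-0.341,-0.731,9.46,-1.48,6.3,0]
[0.341,-0.34,-0.73,3.4,5.09,8.23,0,0.341,-0.34,-0.73,3.4,5.09,8.23,0,0.341,-0.34,-0.73,3.4,5.09,8.23,0,0.341,-0.34,-0.73,3.4,5.09,8.23,0,0.341,-0.34,-0.73,3.4,5.09,8.23,0,0.341,-0.34,-0.73,3.4,5.09,8.23,0,0.341,-0.34,-0.73,0.49,3.82,14.47,0,0.341,-0.34,-0.73,0.49,3.82,14.47,0]
[0,0,0,0,0,2.55,0,0,0,0,0,0,2.55,0,0,0,0,0,0,2.55,1,0,0,0,0,0,2.55,1,0,0,0,0,0,2.55,1,0,0,0,0,0,2.55,1,0,0,0,0.01,0,-7,1,0,0,0,0.01,0,-7,1]
[0,0,0,-2.51,17.51,-0.01,1,0,0,0,-2.51,17.51,-0.01,1,0,0,0,-2.51,17.51,-0.01,1,0,0,0,-2.51,17.51,-0.01,1,0,0,0,-2.51,17.51,6.99,1,0,0,0,-2.51,17.51,6.99,1,0,0,0,-2.51,17.51,6.99,1,0,0,0,-2.51,17.51,6.99,0]
[0,0,0,0,0,0,0,0,0,0,0,0,0,0,0,0,0,0,0,-7,0,0,0,0,0,0,-7,0]
```

Request:
move_arm(
  deltas=[0, 0, 0, 7.53, -1.16, -3.78, 0, 0, 0, 0, 7.53, -1.16, -3.78, 0, 0.34, -0.341, -0.731, 9.46, -1.48, 6.3, 0, 0.34, -0.341, -0.731, 9.46, -1.48, 6.3, 0, 0.34, -0.341, -0.731, 9.46, -1.48, 6.3, 0, 0.34, -0.341, -0.731, 9.46, -1.48, 6.3, 0, 0.34, -0.341, -0.731, 9.46, -1.48, 6.3, 0, 0.34, -0.341, -0.731, 9.46, -1.48, 6.3, 0],
)

```text
time: 16.1
tool_pos: [0.4355, -0.188, 0.1479]
ee_rot: [2.94, -0.428, 2.448]
wrist_force: [-1.0, -0.7, -0.4]
width: 0.0471
finger_force: 0.0
```

Request:
move_arm(
  deltas=[0.341, -0.34, -0.73, 3.4, 5.09, 8.23, 0, 0.341, -0.34, -0.73, 3.4, 5.09, 8.23, 0, 0.341, -0.34, -0.73, 3.4, 5.09, 8.23, 0, 0.341, -0.34, -0.73, 3.4, 5.09, 8.23, 0, 0.341, -0.34, -0.73, 3.4, 5.09, 8.23, 0, 0.341, -0.34, -0.73, 3.4, 5.09, 8.23, 0, 0.341, -0.34, -0.73, 0.49, 3.82, 14.47, 0, 0.341, -0.34, -0.73, 0.49, 3.82, 14.47, 0],
)

```text
time: 16.9
tool_pos: [0.4288, -0.0978, 0.0247]
ee_rot: [3.139, -0.007, -3.139]
wrist_force: [-0.7, 0.4, -1.8]
width: 0.047
finger_force: 0.0
```

```bash
python3 - <<'E'
from log import *; o=obs()
s=snap("wrist");im=s["image"]
n,l,st,c=cv2.connectedComponentsWithStats((im.min(2)>150).astype(np.uint8))
for i in range(1,n):
    p=ray(s,*c[i],.012)
    if st[i,4]>60 and abs(p[0]-.4335)<.04 and abs(p[1]+.1)<.03: print(c[i].round(1),st[i],p.round(4))
cv2.imwrite("pics/w5.png",im[:,:,::-1])
E
```

```text
16.9 q [-0.353 -0.062  1.849 -0.     1.362 -1.926] p [ 0.4288 -0.0978  0.0247] rpy [ 3.139 -0.007 -3.139] F [-0.7  0.4 -1.8] w 0.047 ff 0.0
```

View pics/w5.png

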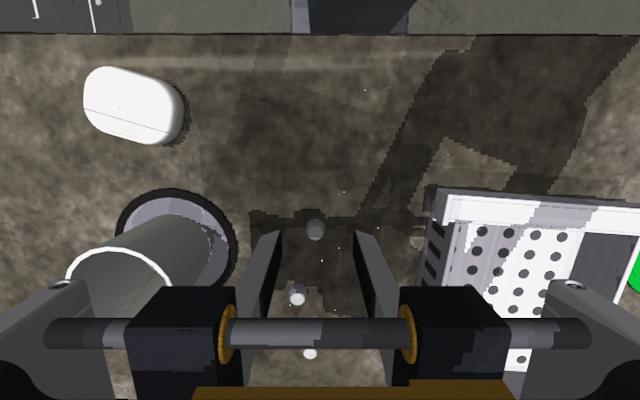

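Request:
move_arm(
  deltas=[0, 0, 0, 0, 0, 2.55, 0, 0, 0, 0, 0, 0, 2.55, 0, 0, 0, 0, 0, 0, 2.55, 1, 0, 0, 0, 0, 0, 2.55, 1, 0, 0, 0, 0, 0, 2.55, 1, 0, 0, 0, 0, 0, 2.55, 1, 0, 0, 0, 0.01, 0, -7, 1, 0, 0, 0, 0.01, 0, -7, 1],
)

```text
time: 17.75
tool_pos: [0.4319, -0.1004, 0.0999]
ee_rot: [3.141, -0.003, 3.141]
wrist_force: [1.9, -0.2, 0.2]
width: 0.0026
finger_force: 0.0
```

```bash
python3 - <<'E'
from log import *; o=obs()
E
```

```text
17.75 q [-0.356 -0.117  1.743 -0.     1.519 -1.926] p [ 0.4319 -0.1004  0.0999] rpy [ 3.141e+00 -3.000e-03  3.141e+00] F [ 1.9 -0.2  0.2] w 0.0026 ff 0.0
```

```bash
python3 - <<'E'
from log import *; from caps import *
t=snap("top");caps(t)
s=snap("wrist");im=s["image"]
m=(im.min(2)>110)&(im.max(2).astype(int)-im.min(2)<25)
n,l,st,c=cv2.connectedComponentsWithStats(m.astype(np.uint8))
for i in range(1,n):
    p=ray(s,*c[i],.008)
    if 60<st[i,4]<600 and abs(p[0]-.45)<.12 and abs(p[1]+.1)<.06: print(c[i].round(1),st[i],p.round(4))
cv2.imwrite("pics/w6.png",im[:,:,::-1])
E
```

```text
cap (array([280. , 157.8]), np.int32(23), array([0.6484, 0.1539]))
cap (array([306.9, 159.2]), np.int32(23), array([0.644, 0.077]))
cap (array([371.2, 192.4]), np.int32(21), array([ 0.548 , -0.1055]))
cap (array([405.6, 265.4]), np.int32(21), array([ 0.3416, -0.1999]))
[320.1 191.1] [314 185  13  13 135] [ 0.4363 -0.1001  0.008 ]
[361.8 277.9] [346 270  30  15 191] [ 0.5402 -0.0516  0.008 ]
```

View pics/w6.png

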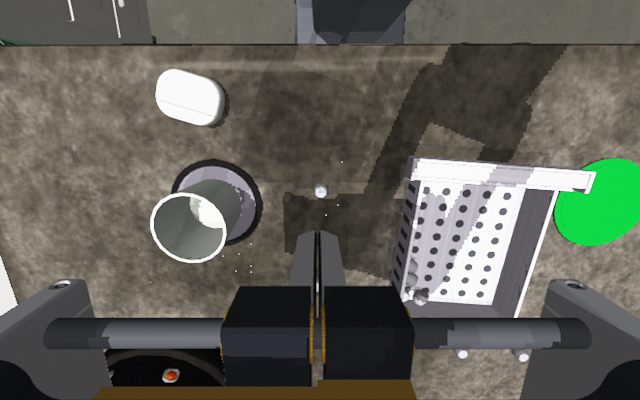

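```bash
python3 - <<'E'
from plan import *
# actual command now: hover at first cap
p=np.array([.4335,-.1009,.10]);store(p,down(np.pi))
run([([.4368,-.1003,.10],None,0,2),([.4368,-.1003,.03],None,0,0),([.4368,-.1003,.0025],None,0,3)])
E
```

```text
[0,0,0,-0.33,0.06,0,0,0,0,0,-0.33,0.06,0,0,0,0,0,-0.33,0.06,0,0,0,0,0,-0.33,0.06,7,0,0,0,0,-0.33,0.06,7,0,0,0,0,-0.33,0.06,9.75,0,0,0,0,-0.33,0.06,9.75,0,0,0,0,-0.33,0.06,9.75,0]
[0,0,0,0,0,0,0]
```

Request:
move_arm(
  deltas=[0, 0, 0, -0.33, 0.06, 0, 0, 0, 0, 0, -0.33, 0.06, 0, 0, 0, 0, 0, -0.33, 0.06, 0, 0, 0, 0, 0, -0.33, 0.06, 7, 0, 0, 0, 0, -0.33, 0.06, 7, 0, 0, 0, 0, -0.33, 0.06, 9.75, 0, 0, 0, 0, -0.33, 0.06, 9.75, 0, 0, 0, 0, -0.33, 0.06, 9.75, 0],
)

```text
time: 18.65
tool_pos: [0.4353, -0.0999, 0.0011]
ee_rot: [3.141, -0.003, 3.141]
wrist_force: [-0.9, -0.3, -0.2]
width: 0.0472
finger_force: 0.0
```

Request:
move_arm(
  deltas=[0, 0, 0, 0, 0, 0, 0],
)

```text
time: 18.75
tool_pos: [0.4372, -0.1005, 0.0031]
ee_rot: [-3.141, 0.001, 3.141]
wrist_force: [0.7, -0.2, 0.4]
width: 0.0473
finger_force: 0.0
```

```bash
python3 - <<'E'
from log import *; o=obs()
s=snap("wrist");im=s["image"];Rt=R.from_euler('xyz',o["ee_rot"])
C=s["C"]
def proj(P):
    c=C[:3,:3].T@(np.array(P)-C[:3,3]);return c[0]/-c[2]*s["f"]+s["cx"],-c[1]/-c[2]*s["f"]+s["cy"]
x,y=o["tool_pos"][:2]
for z in(0,.012):print("proj tcp z",z,np.round(proj([x,y,z]),1))
cv2.imwrite("pics/w7.png",cv2.resize(im[170:300,220:420],None,fx=4,fy=4)[:,:,::-1])
E
```

```text
18.75 q [-0.352 -0.026  1.861 -0.     1.305 -1.922] p [ 0.4372 -0.1005  0.0031] rpy [-3.141e+00  1.000e-03  3.141e+00] F [ 0.7 -0.2  0.4] w 0.0473 ff 0.0
proj tcp z 0 [317.3 228.4]
proj tcp z 0.012 [317.3 234.9]
```

View pics/w7.png

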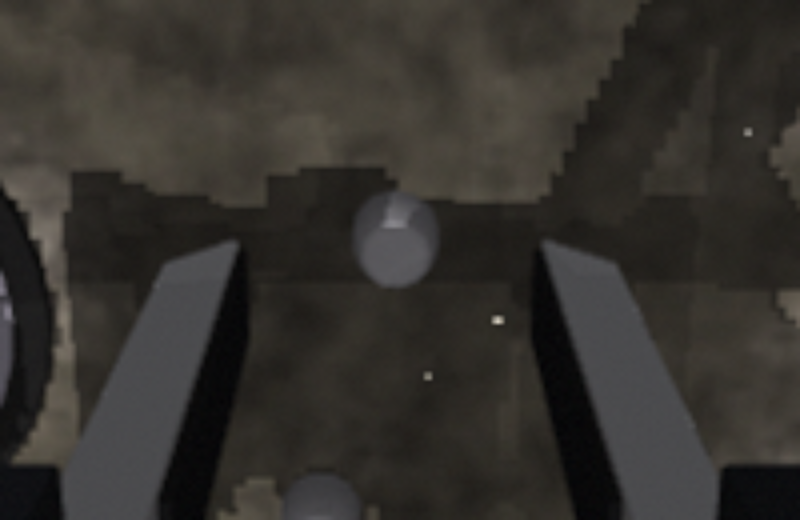

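Request:
move_arm(
  deltas=[0, 0, 0, 0.15, 0, 0, 0.5, 0, 0, 0, 0.15, 0, 0, 0.5, 0, 0, 0, 0.15, 0, 0, 1, 0, 0, 0, 0.15, 0, 0, 1, 0, 0, 0, 0.15, 0, 0, 1],
)

```text
time: 19.3
tool_pos: [0.4348, -0.1002, 0.0021]
ee_rot: [-3.141, -0.0, 3.141]
wrist_force: [-0.4, -0.1, 0.4]
width: 0.0104
finger_force: 0.0
```

Request:
move_arm(
  deltas=[0, 0, 0, 0, 0, 0, 1, 0, 0, 0, 0, 0, -1, 1, 0, 0, 0, 0, 0, -2, 1],
)

```text
time: 19.6
tool_pos: [0.4347, -0.1001, 0.0225]
ee_rot: [-3.141, -0.001, 3.141]
wrist_force: [0.2, 0.4, 0.7]
width: 0.0004
finger_force: 0.0
```

Request:
move_arm(
  deltas=[0, 0, 0, 0, 0, -3, 1, 0, 0, 0, 0, 0, -7, 1, 0, 0, 0, 0, 0, -7, 1],
)

```text
time: 19.9
tool_pos: [0.4392, -0.1018, 0.0992]
ee_rot: [-3.137, 0.012, 3.141]
wrist_force: [-0.2, 0.4, 0.6]
width: 0.0004
finger_force: 0.0
```

```bash
python3 - <<'E'
from log import *; from caps import *; obs()
t=snap("top");caps(t)
s=snap("wrist");im=s["image"]
cv2.imwrite("pics/w8.png",cv2.resize(im[140:300,220:420],None,fx=4,fy=3.7)[:,:,::-1])
C=s["C"]
def proj(P):
    c=C[:3,:3].T@(np.array(P)-C[:3,3]);return c[0]/-c[2]*s["f"]+s["cx"],-c[1]/-c[2]*s["f"]+s["cy"]
print("tcp",proj(robot.get_obs()["tool_pos"]),"cap pred",proj([.435,-.1,.014]))
P=cloud(s);m=(P[...,2]>.008)&(P[...,2]<.02)&(abs(P[...,0]-.44)<.05)&(abs(P[...,1]+.1)<.05);q=P[m];print(len(q),q.mean(0),q.min(0),q.max(0))
E
```

```text
19.9 q [-0.353 -0.114  1.741 -0.     1.501 -1.924] p [ 0.4392 -0.1018  0.0992] rpy [-3.137  0.012  3.141] F [-0.2  0.4  0.6] w 0.0004 ff 0.0
cap (array([280.1, 157.8]), np.int32(24), array([0.6484, 0.1536]))
cap (array([306.9, 159.2]), np.int32(23), array([0.644, 0.077]))
cap (array([371.2, 192.4]), np.int32(21), array([ 0.548 , -0.1055]))
cap (array([405.4, 264.8]), np.int32(17), array([ 0.3433, -0.1994]))
tcp (np.float64(318.1013405598053), np.float64(226.73712858385088)) cap pred (np.float64(318.7768395942239), np.float64(195.3420367001143))
161 [ 0.43525649 -0.09954023  0.01208641] [ 0.42866075 -0.10683699  0.00810489] [ 0.44220096 -0.09266927  0.01432691]
```

View pics/w8.png

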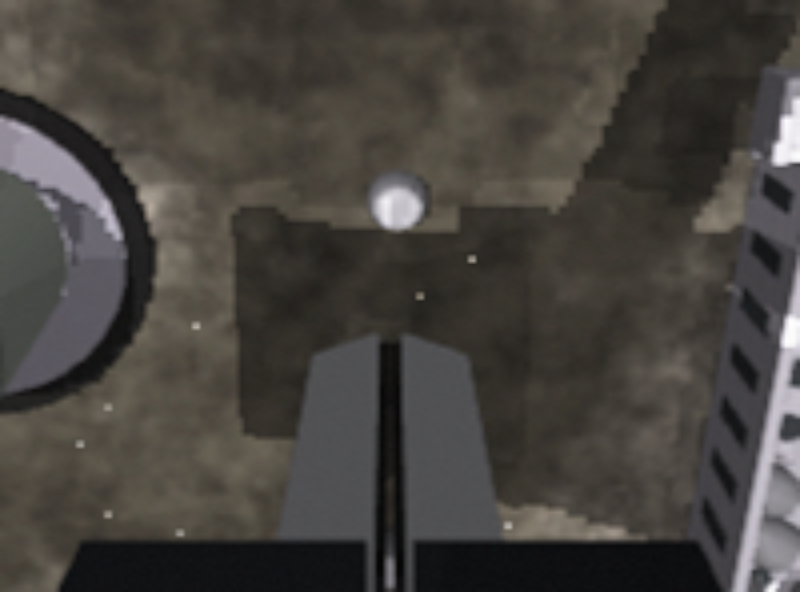

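```bash
python3 - <<'E'
from log import *
o=obs(False);s=snap("wrist");d=s["depth"];T=np.array(s["T_tool_cam"])
v,u=np.mgrid[:400,:640];p=np.stack([(u-s["cx"])/s["f"]*d,-(v-s["cy"])/s["f"]*d,-d],-1)@T[:3,:3].T+T[:3,3]
for r in range(226,286,6): print(r,[tuple((p[r,c]*1000).round().astype(int)) for c in (298,306,312,316,319,324,330,338)])
E
```

```text
226 [(np.int64(-34), np.int64(-21), np.int64(95)), (np.int64(-34), np.int64(-12), np.int64(95)), (np.int64(-35), np.int64(-6), np.int64(97)), (np.int64(-34), np.int64(-1), np.int64(96)), (np.int64(-34), np.int64(2), np.int64(96)), (np.int64(-34), np.int64(7), np.int64(95)), (np.int64(-35), np.int64(14), np.int64(96)), (np.int64(-34), np.int64(22), np.int64(95))]
232 [(np.int64(-41), np.int64(-21), np.int64(95)), (np.int64(-41), np.int64(-12), np.int64(95)), (np.int64(7), np.int64(-3), np.int64(-21)), (np.int64(-41), np.int64(-1), np.int64(95)), (np.int64(-41), np.int64(2), np.int64(95)), (np.int64(8), np.int64(4), np.int64(-22)), (np.int64(-42), np.int64(14), np.int64(96)), (np.int64(-41), np.int64(22), np.int64(95))]
238 [(np.int64(8), np.int64(-12), np.int64(-32)), (np.int64(8), np.int64(-7), np.int64(-32)), (np.int64(8), np.int64(-3), np.int64(-32)), (np.int64(6), np.int64(-1), np.int64(-27)), (np.int64(6), np.int64(1), np.int64(-28)), (np.int64(8), np.int64(4), np.int64(-32)), (np.int64(8), np.int64(8), np.int64(-32)), (np.int64(-48), np.int64(22), np.int64(95))]
244 [(np.int64(7
[... 1765 characters left out ...]
np.int64(7), np.int64(-9), np.int64(-73)), (np.int64(7), np.int64(-5), np.int64(-73)), (np.int64(8), np.int64(-3), np.int64(-75)), (np.int64(6), np.int64(-1), np.int64(-71)), (np.int64(6), np.int64(1), np.int64(-71)), (np.int64(8), np.int64(3), np.int64(-74)), (np.int64(7), np.int64(6), np.int64(-73)), (np.int64(7), np.int64(10), np.int64(-74))]
280 [(np.int64(8), np.int64(-9), np.int64(-80)), (np.int64(7), np.int64(-5), np.int64(-78)), (np.int64(8), np.int64(-2), np.int64(-79)), (np.int64(6), np.int64(-1), np.int64(-76)), (np.int64(6), np.int64(1), np.int64(-76)), (np.int64(7), np.int64(3), np.int64(-79)), (np.int64(8), np.int64(6), np.int64(-80)), (np.int64(8), np.int64(9), np.int64(-80))]
```

```bash
python3 - <<'E'
from plan import *
store([.4353,-.1003,.0925],down(np.pi))
run([([.4353,-.0998,.02],None,0,1),([.4353,-.0998,-.012],None,0,2)])
E
```

```text
[0,0,0,0,0.05,7.25,0,0,0,0,0,0.05,7.25,0,0,0,0,0,0.05,7.25,0,0,0,0,0,0.05,10.45,0,0,0,0,0,0.05,10.45,0,0,0,0,0,0.05,10.45,0]
```

Request:
move_arm(
  deltas=[0, 0, 0, 0, 0.05, 7.25, 0, 0, 0, 0, 0, 0.05, 7.25, 0, 0, 0, 0, 0, 0.05, 7.25, 0, 0, 0, 0, 0, 0.05, 10.45, 0, 0, 0, 0, 0, 0.05, 10.45, 0, 0, 0, 0, 0, 0.05, 10.45, 0],
)

```text
time: 20.65
tool_pos: [0.4346, -0.0997, -0.0121]
ee_rot: [3.142, -0.001, 3.141]
wrist_force: [0.2, -0.7, 0.8]
width: 0.0448
finger_force: 0.0
```

Request:
move_arm(
  deltas=[0, 0, 0, 0, 0, 0.2, 0, 0, 0, 0, 0, 0, 0.2, 0],
)

```text
time: 20.85
tool_pos: [0.4359, -0.1001, -0.0131]
ee_rot: [-3.14, 0.002, 3.141]
wrist_force: [0.2, -0.0, -0.3]
width: 0.0474
finger_force: 0.0
```

Request:
move_arm(
  deltas=[0, 0, 0, 0, 0, 0.15, 0, 0, 0, 0, 0, 0, 0.15, 0, 0, 0, 0, 0, 0, 0.15, 1, 0, 0, 0, 0, 0, 0.15, 1, 0, 0, 0, 0, 0, 0.15, 1, 0, 0, 0, 0, 0, 0.15, 1],
)

```text
time: 21.45
tool_pos: [0.4348, -0.0997, -0.0161]
ee_rot: [-3.141, -0.0, 3.141]
wrist_force: [0.3, -0.7, -1.1]
width: 0.0187
finger_force: 0.0
```

Request:
move_arm(
  deltas=[0, 0, 0, 0, 0, -2, 1, 0, 0, 0, 0, 0, -7, 1, 0, 0, 0, 0, 0, -11, 1, 0, 0, 0, 0, 0, -11, 1],
)

```text
time: 21.85
tool_pos: [0.4392, -0.1013, 0.1008]
ee_rot: [-3.137, 0.012, 3.141]
wrist_force: [0.2, -0.2, -0.1]
width: 0.0128
finger_force: 29.9
```

```bash
cat >> pick.py <<'E'
def drop(d,zd=.018,hov=.08): return [([*d,hov],None,1,0),([*d,zd],None,1,1),([*d,zd],None,0,2),([*d,hov],None,0,0)]
def grab(c,zt=-.0155,hov=.08,rot=None): return [([*c,hov],rot,0,1),([*c,zt],rot,0,2),([*c,zt],rot,1,6),([*c,hov],rot,1,0)]
E
python3 - <<'E'
from pick import *
from caps import *
store([.4353,-.0998,.0945],down(np.pi))
t=snap("top");caps(t)
run(drop(bas(-30,20))+grab((.4925,-.1150)))
E
```

```text
cap (array([280. , 157.8]), np.int32(23), array([0.6484, 0.1539]))
cap (array([306.9, 159.1]), np.int32(22), array([0.6443, 0.077 ]))
cap (array([371.2, 192.4]), np.int32(21), array([ 0.548 , -0.1055]))
cap (array([405.4, 264.5]), np.int32(15), array([ 0.3442, -0.1995]))
[0,0,0,-2.33,17.4,1.45,1,0,0,0,-2.33,17.4,1.45,1,0,0,0,-2.33,17.4,1.45,1,0,0,0,-2.33,17.4,1.45,1,0,0,0,-2.33,17.4,7.65,1,0,0,0,-2.33,17.4,7.65,1,0,0,0,-2.33,17.4,7.65,1,0,0,0,-2.33,17.4,7.65,0]
[0,0,0,0,0,0,0,0,0,0,0,0,0,0,0,0,0,0,0,-6.2,0,0,0,0,0,0,-6.2,0,0,0,0,-2.71,-15.14,-6.2,0,0,0,0,-2.71,-15.14,-6.2,0,0,0,0,-2.71,-15.14,-6.2,0,0,0,0,-2.71,-15.14,-6.2,0]
[0,0,0,-0.68,-3.78,0,0,0,0,0,-0.68,-3.78,0,0,0,0,0,-0.68,-3.78,9.55,0,0,0,0,-0.68,-3.78,9.55,0,0,0,0,-0.68,-3.78,9.55,0,0,0,0,-0.68,-3.78,9.55,0,0,0,0,-0.68,-3.78,9.55,1,0,0,0,-0.68,-3.78,9.55,1]
[0,0,0,0,0,0,1,0,0,0,0,0,0,1,0,0,0,0,0,0,1,0,0,0,0,0,0,1,0,0,0,0,0,0,1,0,0,0,0,0,-9.55,1,0,0,0,0,0,-9.55,1]
```

Request:
move_arm(
  deltas=[0, 0, 0, -2.33, 17.4, 1.45, 1, 0, 0, 0, -2.33, 17.4, 1.45, 1, 0, 0, 0, -2.33, 17.4, 1.45, 1, 0, 0, 0, -2.33, 17.4, 1.45, 1, 0, 0, 0, -2.33, 17.4, 7.65, 1, 0, 0, 0, -2.33, 17.4, 7.65, 1, 0, 0, 0, -2.33, 17.4, 7.65, 1, 0, 0, 0, -2.33, 17.4, 7.65, 0],
)

```text
time: 22.7
tool_pos: [0.4582, 0.0737, 0.0176]
ee_rot: [-3.141, -0.001, 3.14]
wrist_force: [0.2, -0.2, 0.1]
width: 0.018
finger_force: 0.0
```

Request:
move_arm(
  deltas=[0, 0, 0, 0, 0, 0, 0, 0, 0, 0, 0, 0, 0, 0, 0, 0, 0, 0, 0, -6.2, 0, 0, 0, 0, 0, 0, -6.2, 0, 0, 0, 0, -2.71, -15.14, -6.2, 0, 0, 0, 0, -2.71, -15.14, -6.2, 0, 0, 0, 0, -2.71, -15.14, -6.2, 0, 0, 0, 0, -2.71, -15.14, -6.2, 0],
)

```text
time: 23.5
tool_pos: [0.4866, -0.0825, 0.0807]
ee_rot: [-3.138, 0.003, 3.134]
wrist_force: [-0.2, 0.7, -0.6]
width: 0.0467
finger_force: 0.0
```

Request:
move_arm(
  deltas=[0, 0, 0, -0.68, -3.78, 0, 0, 0, 0, 0, -0.68, -3.78, 0, 0, 0, 0, 0, -0.68, -3.78, 9.55, 0, 0, 0, 0, -0.68, -3.78, 9.55, 0, 0, 0, 0, -0.68, -3.78, 9.55, 0, 0, 0, 0, -0.68, -3.78, 9.55, 0, 0, 0, 0, -0.68, -3.78, 9.55, 1, 0, 0, 0, -0.68, -3.78, 9.55, 1],
)

```text
time: 24.3
tool_pos: [0.4923, -0.1144, -0.0155]
ee_rot: [-3.141, 0.0, -3.141]
wrist_force: [-0.1, -0.1, -0.1]
width: 0.0344
finger_force: 0.0
```

Request:
move_arm(
  deltas=[0, 0, 0, 0, 0, 0, 1, 0, 0, 0, 0, 0, 0, 1, 0, 0, 0, 0, 0, 0, 1, 0, 0, 0, 0, 0, 0, 1, 0, 0, 0, 0, 0, 0, 1, 0, 0, 0, 0, 0, -9.55, 1, 0, 0, 0, 0, 0, -9.55, 1],
)

```text
time: 25.0
tool_pos: [0.4905, -0.1145, 0.079]
ee_rot: [3.141, -0.004, 3.141]
wrist_force: [1.1, 0.1, -0.5]
width: 0.0142
finger_force: 30.0
```

```bash
python3 - <<'E'
from log import *; obs()
from pick import *
from caps import *
t=snap("top");caps(t)
run(drop(bas(0,20))+grab((.5495,-.1045)))
E
```

```text
25.0 q [-3.420e-01  3.500e-02  1.640e+00 -1.000e-03  1.472e+00 -1.912e+00] p [ 0.4905 -0.1145  0.079 ] rpy [ 3.141 -0.004  3.141] F [ 1.1  0.1 -0.5] w 0.0142 ff 30.0
cap (array([280.1, 157.8]), np.int32(24), array([0.6484, 0.1536]))
cap (array([306.9, 159.2]), np.int32(23), array([0.644, 0.077]))
[0,0,0,0.4,18.69,0,1,0,0,0,0.4,18.69,0,1,0,0,0,0.4,18.69,0,1,0,0,0,0.4,18.69,0,1,0,0,0,0.4,18.69,6.2,1,0,0,0,0.4,18.69,6.2,1,0,0,0,0.4,18.69,6.2,1,0,0,0,0.4,18.69,6.2,0]
[0,0,0,0,0,0,0,0,0,0,0,0,0,0,0,0,0,0,0,-6.2,0,0,0,0,0,0,-6.2,0,0,0,0,-6.1,-17.64,-6.2,0,0,0,0,-6.1,-17.64,-6.2,0,0,0,0,-6.1,-17.64,-6.2,0,0,0,0,-6.1,-17.64,-6.2,0]
[0,0,0,0,0,0,0,0,0,0,0,0,9.55,0,0,0,0,0,0,9.55,0,0,0,0,0,0,9.55,0,0,0,0,0,0,9.55,0,0,0,0,0,0,9.55,1,0,0,0,0,0,9.55,1,0,0,0,0,0,9.55,1]
[0,0,0,0,0,0,1,0,0,0,0,0,0,1,0,0,0,0,0,0,1,0,0,0,0,0,0,1,0,0,0,0,0,-9.55,1,0,0,0,0,0,-9.55,1]
```

Cap 2 held (14.2 mm). Cap 3 is hidden from the top camera by the arm; proceed.

Request:
move_arm(
  deltas=[0, 0, 0, 0.4, 18.69, 0, 1, 0, 0, 0, 0.4, 18.69, 0, 1, 0, 0, 0, 0.4, 18.69, 0, 1, 0, 0, 0, 0.4, 18.69, 0, 1, 0, 0, 0, 0.4, 18.69, 6.2, 1, 0, 0, 0, 0.4, 18.69, 6.2, 1, 0, 0, 0, 0.4, 18.69, 6.2, 1, 0, 0, 0, 0.4, 18.69, 6.2, 0],
)

```text
time: 25.85
tool_pos: [0.4886, 0.0712, 0.018]
ee_rot: [-3.141, -0.0, 3.14]
wrist_force: [-0.4, -0.5, 0.7]
width: 0.0186
finger_force: 0.0
```

Request:
move_arm(
  deltas=[0, 0, 0, 0, 0, 0, 0, 0, 0, 0, 0, 0, 0, 0, 0, 0, 0, 0, 0, -6.2, 0, 0, 0, 0, 0, 0, -6.2, 0, 0, 0, 0, -6.1, -17.64, -6.2, 0, 0, 0, 0, -6.1, -17.64, -6.2, 0, 0, 0, 0, -6.1, -17.64, -6.2, 0, 0, 0, 0, -6.1, -17.64, -6.2, 0],
)

```text
time: 26.65
tool_pos: [0.5504, -0.1077, 0.0806]
ee_rot: [-3.14, 0.003, 3.139]
wrist_force: [0.8, 0.7, -0.7]
width: 0.047
finger_force: 0.0
```

Request:
move_arm(
  deltas=[0, 0, 0, 0, 0, 0, 0, 0, 0, 0, 0, 0, 9.55, 0, 0, 0, 0, 0, 0, 9.55, 0, 0, 0, 0, 0, 0, 9.55, 0, 0, 0, 0, 0, 0, 9.55, 0, 0, 0, 0, 0, 0, 9.55, 1, 0, 0, 0, 0, 0, 9.55, 1, 0, 0, 0, 0, 0, 9.55, 1],
)

```text
time: 27.45
tool_pos: [0.5492, -0.1042, -0.0156]
ee_rot: [-3.141, 0.0, 3.141]
wrist_force: [0.8, 0.4, 0.5]
width: 0.0267
finger_force: 0.0
```

Request:
move_arm(
  deltas=[0, 0, 0, 0, 0, 0, 1, 0, 0, 0, 0, 0, 0, 1, 0, 0, 0, 0, 0, 0, 1, 0, 0, 0, 0, 0, 0, 1, 0, 0, 0, 0, 0, -9.55, 1, 0, 0, 0, 0, 0, -9.55, 1],
)

```text
time: 28.05
tool_pos: [0.5476, -0.1041, 0.0788]
ee_rot: [3.141, -0.005, 3.141]
wrist_force: [1.6, 0.4, 0.2]
width: 0.0139
finger_force: 30.0
```

```bash
python3 - <<'E'
from log import *; obs()
from pick import *
from caps import *
t=snap("top");caps(t)
P,Q=[.645,.078,-.0155],down(np.pi)
print(ik(np.array(P),Q,D[-1][0]),ik(np.array([.649,.155,-.0155]),Q,D[-1][0]))
run(drop(bas(25,20))+grab((.645,.078)))
E
```

```text
28.05 q [-2.890e-01  1.520e-01  1.512e+00 -1.000e-03  1.482e+00 -1.859e+00] p [ 0.5476 -0.1041  0.0788] rpy [ 3.141 -0.005  3.141] F [1.6 0.4 0.2] w 0.0139 ff 30.0
cap (array([280. , 157.7]), np.int32(24), array([0.6488, 0.1539]))
cap (array([306.9, 159.2]), np.int32(23), array([0.644, 0.077]))
cap (array([326.5, 182. ]), np.int32(14), array([0.5783, 0.0214]))
(array([ 3.31180359e-02,  4.16766834e-01,  1.37550642e+00,  8.11724540e-14,
        1.34931940e+00, -1.53767829e+00]), np.float64(1.8538849704835056e-12)) (array([ 1.49509927e-01,  4.52717469e-01,  1.32499765e+00,  2.86866949e-11,
        1.36387753e+00, -1.42128640e+00]), np.float64(5.788564678301694e-10))
[0,0,0,3.61,17.46,0,1,0,0,0,3.61,17.46,0,1,0,0,0,3.61,17.46,0,1,0,0,0,3.61,17.46,0,1,0,0,0,3.61,17.46,6.2,1,0,0,0,3.61,17.46,6.2,1,0,0,0,3.61,17.46,6.2,1,0,0,0,3.61,17.46,6.2,0]
[0,0,0,0,0,0,0,0,0,0,0,0,0,0,0,0,0,0,0,-6.2,0,0,0,0,0,0,-6.2,0,0,0,0,-13.16,0.79,-6.2,0,0,0,0,-13.16,0.79,-6.2,0,0,0,0,-13.16,0.79,-6.2,0,0,0,0,-13.16,0.79,-6.2,0]
[0,0,0,0,0,9.55,0,0,0,0,0,0,9.55,0,0,0,0,0,0,9.55,0,0,0,0,0,0,9.55,0,0,0,0,0,0,9.55,1,0,0,0,0,0,9.55,1,0,0,0,0,0,9.55,1,0,0,0,0,0,9.55,1]
[0,0,0,0,0,0,1,0,0,0,0,0,0,1,0,0,0,0,0,0,1,0,0,0,0,0,-9.55,1,0,0,0,0,0,-9.55,1]
```

Request:
move_arm(
  deltas=[0, 0, 0, 3.61, 17.46, 0, 1, 0, 0, 0, 3.61, 17.46, 0, 1, 0, 0, 0, 3.61, 17.46, 0, 1, 0, 0, 0, 3.61, 17.46, 0, 1, 0, 0, 0, 3.61, 17.46, 6.2, 1, 0, 0, 0, 3.61, 17.46, 6.2, 1, 0, 0, 0, 3.61, 17.46, 6.2, 1, 0, 0, 0, 3.61, 17.46, 6.2, 0],
)

```text
time: 28.9
tool_pos: [0.5136, 0.0695, 0.018]
ee_rot: [-3.141, 0.0, 3.14]
wrist_force: [0.8, -0.0, 0.5]
width: 0.0189
finger_force: 0.0
```

Request:
move_arm(
  deltas=[0, 0, 0, 0, 0, 0, 0, 0, 0, 0, 0, 0, 0, 0, 0, 0, 0, 0, 0, -6.2, 0, 0, 0, 0, 0, 0, -6.2, 0, 0, 0, 0, -13.16, 0.79, -6.2, 0, 0, 0, 0, -13.16, 0.79, -6.2, 0, 0, 0, 0, -13.16, 0.79, -6.2, 0, 0, 0, 0, -13.16, 0.79, -6.2, 0],
)

```text
time: 29.7
tool_pos: [0.6481, 0.0776, 0.0786]
ee_rot: [-3.141, 0.002, 3.14]
wrist_force: [-0.3, -0.4, -0.1]
width: 0.0473
finger_force: 0.0
```

Request:
move_arm(
  deltas=[0, 0, 0, 0, 0, 9.55, 0, 0, 0, 0, 0, 0, 9.55, 0, 0, 0, 0, 0, 0, 9.55, 0, 0, 0, 0, 0, 0, 9.55, 0, 0, 0, 0, 0, 0, 9.55, 1, 0, 0, 0, 0, 0, 9.55, 1, 0, 0, 0, 0, 0, 9.55, 1, 0, 0, 0, 0, 0, 9.55, 1],
)

```text
time: 30.5
tool_pos: [0.6446, 0.078, -0.0159]
ee_rot: [-3.141, -0.0, 3.141]
wrist_force: [0.4, -1.0, 0.3]
width: 0.0185
finger_force: 0.0
```

Request:
move_arm(
  deltas=[0, 0, 0, 0, 0, 0, 1, 0, 0, 0, 0, 0, 0, 1, 0, 0, 0, 0, 0, 0, 1, 0, 0, 0, 0, 0, -9.55, 1, 0, 0, 0, 0, 0, -9.55, 1],
)

```text
time: 31.0
tool_pos: [0.6431, 0.0779, 0.0783]
ee_rot: [-3.141, -0.005, 3.141]
wrist_force: [0.6, 0.3, -0.1]
width: 0.0138
finger_force: 30.0
```

```bash
python3 - <<'E'
from log import *; obs()
from pick import *
from caps import *
t=snap("top");caps(t)
run(drop(bas(-10,-15))+grab((.6495,.1548)))
E
```

```text
31.0 q [ 0.033  0.348  1.273 -0.     1.525 -1.537] p [0.6431 0.0779 0.0783] rpy [-3.141 -0.005  3.141] F [ 0.6  0.3 -0.1] w 0.0138 ff 30.0
cap (array([314.9, 149.7]), np.int32(12), array([0.6714, 0.0541]))
[0,0,0,16.91,-4.02,0,1,0,0,0,16.91,-4.02,0,1,0,0,0,16.91,-4.02,0,1,0,0,0,16.91,-4.02,0,1,0,0,0,16.91,-4.02,6.2,1,0,0,0,16.91,-4.02,6.2,1,0,0,0,16.91,-4.02,6.2,1,0,0,0,16.91,-4.02,6.2,0]
[0,0,0,0,0,0,0,0,0,0,0,0,0,0,0,0,0,0,0,-6.2,0,0,0,0,0,0,-6.2,0,0,0,0,-13.89,9.36,-6.2,0,0,0,0,-13.89,9.36,-6.2,0,0,0,0,-13.89,9.36,-6.2,0,0,0,0,-13.89,9.36,-6.2,0]
[0,0,0,-3.47,2.34,0,0,0,0,0,-3.47,2.34,0,0,0,0,0,-3.47,2.34,9.55,0,0,0,0,-3.47,2.34,9.55,0,0,0,0,-3.47,2.34,9.55,0,0,0,0,-3.47,2.34,9.55,0,0,0,0,-3.47,2.34,9.55,1,0,0,0,-3.47,2.34,9.55,1]
[0,0,0,0,0,0,1,0,0,0,0,0,0,1,0,0,0,0,0,0,1,0,0,0,0,0,0,1,0,0,0,0,0,0,1,0,0,0,0,0,-9.55,1,0,0,0,0,0,-9.55,1]
```

Request:
move_arm(
  deltas=[0, 0, 0, 16.91, -4.02, 0, 1, 0, 0, 0, 16.91, -4.02, 0, 1, 0, 0, 0, 16.91, -4.02, 0, 1, 0, 0, 0, 16.91, -4.02, 0, 1, 0, 0, 0, 16.91, -4.02, 6.2, 1, 0, 0, 0, 16.91, -4.02, 6.2, 1, 0, 0, 0, 16.91, -4.02, 6.2, 1, 0, 0, 0, 16.91, -4.02, 6.2, 0],
)

```text
time: 31.85
tool_pos: [0.4764, 0.038, 0.0181]
ee_rot: [-3.141, 0.0, 3.141]
wrist_force: [0.2, -0.1, 0.8]
width: 0.0187
finger_force: 0.0
```

Request:
move_arm(
  deltas=[0, 0, 0, 0, 0, 0, 0, 0, 0, 0, 0, 0, 0, 0, 0, 0, 0, 0, 0, -6.2, 0, 0, 0, 0, 0, 0, -6.2, 0],
)

```text
time: 32.25
tool_pos: [0.4791, 0.0379, 0.0848]
ee_rot: [-3.141, 0.009, 3.141]
wrist_force: [0.6, 0.1, 1.0]
width: 0.0465
finger_force: 0.0
```

```bash
python3 - <<'E'
from log import *; obs()
from pick import *
from caps import *
t=snap("top");c=caps(t)
store([*bas(-10,-15),.08],down(np.pi))
x=[k[2] for k in c if k[2][0]>.6 or k[2][1]>.15]
run(grab(x[0]+[.0012,.0008]))
E
```

```text
32.25 q [-0.039 -0.032  1.695 -0.     1.47  -1.609] p [0.4791 0.0379 0.0848] rpy [-3.141  0.009  3.141] F [0.6 0.1 1. ] w 0.0465 ff 0.0
cap (array([280.1, 157.8]), np.int32(24), array([0.6484, 0.1536]))
[0,0,0,-17.37,11.66,0,0,0,0,0,-17.37,11.66,0,0,0,0,0,-17.37,11.66,0,0,0,0,0,-17.37,11.66,0,0,0,0,0,-17.37,11.66,0,0,0,0,0,-17.37,11.66,0,0,0,0,0,-17.37,11.66,9.55,0,0,0,0,-17.37,11.66,9.55,0]
[0,0,0,0,0,0,0,0,0,0,0,0,0,0,0,0,0,0,0,0,1,0,0,0,0,0,0,1,0,0,0,0,0,0,1,0,0,0,0,0,0,1,0,0,0,0,0,0,1,0,0,0,0,0,0,1]
[0,0,0,0,0,0,1,0,0,0,0,0,-9.55,1,0,0,0,0,0,-9.55,1]
```

Request:
move_arm(
  deltas=[0, 0, 0, -17.37, 11.66, 0, 0, 0, 0, 0, -17.37, 11.66, 0, 0, 0, 0, 0, -17.37, 11.66, 0, 0, 0, 0, 0, -17.37, 11.66, 0, 0, 0, 0, 0, -17.37, 11.66, 0, 0, 0, 0, 0, -17.37, 11.66, 0, 0, 0, 0, 0, -17.37, 11.66, 9.55, 0, 0, 0, 0, -17.37, 11.66, 9.55, 0],
)

```text
time: 33.1
tool_pos: [0.65, 0.1536, -0.0147]
ee_rot: [-3.142, 0.004, 3.141]
wrist_force: [-0.5, -0.1, -0.3]
width: 0.0468
finger_force: 0.0
```

Request:
move_arm(
  deltas=[0, 0, 0, 0, 0, 0, 0, 0, 0, 0, 0, 0, 0, 0, 0, 0, 0, 0, 0, 0, 1, 0, 0, 0, 0, 0, 0, 1, 0, 0, 0, 0, 0, 0, 1, 0, 0, 0, 0, 0, 0, 1, 0, 0, 0, 0, 0, 0, 1, 0, 0, 0, 0, 0, 0, 1],
)

```text
time: 33.9
tool_pos: [0.6492, 0.1544, -0.0161]
ee_rot: [-3.141, -0.001, 3.141]
wrist_force: [-0.4, 0.1, 1.7]
width: 0.0138
finger_force: 30.0
```

Request:
move_arm(
  deltas=[0, 0, 0, 0, 0, 0, 1, 0, 0, 0, 0, 0, -9.55, 1, 0, 0, 0, 0, 0, -9.55, 1],
)

```text
time: 34.2
tool_pos: [0.6478, 0.1543, 0.0781]
ee_rot: [-3.141, -0.005, 3.141]
wrist_force: [0.8, 0.3, 1.0]
width: 0.0141
finger_force: 30.0
```

```bash
python3 - <<'E'
from log import *; obs()
from pick import *
run(drop(bas(-40,-15))[:-1]+[([*bas(-40,-15),.15],None,-.3,0),([.45,.24,.22],None,-.3,2)])
E
```

```text
34.2 q [ 0.149  0.388  1.221 -0.     1.538 -1.422] p [0.6478 0.1543 0.0781] rpy [-3.141 -0.005  3.141] F [0.8 0.3 1. ] w 0.0141 ff 30.0
[0,0,0,20.36,-11.43,0,1,0,0,0,20.36,-11.43,0,1,0,0,0,20.36,-11.43,0,1,0,0,0,20.36,-11.43,0,1,0,0,0,20.36,-11.43,0,1,0,0,0,20.36,-11.43,6.2,1,0,0,0,20.36,-11.43,6.2,1,0,0,0,20.36,-11.43,6.2,1]
[0,0,0,0,0,0,0,0,0,0,0,0,0,0,0,0,0,0,0,0,0,0,0,0,0,0,-13.2,-0.3,0,0,0,0,0,-13.2,-0.3,0,0,0,0,0,-13.2,-0.3,0,0,0,-0.16,8,-16,-0.3,0,0,0,-0.16,8,-16,-0.3]
[0,0,0,-0.24,11.99,-4.2,-0.3,0,0,0,-0.24,11.99,-4.2,-0.3,0,0,0,-0.24,11.99,-4.2,-0.3,0,0,0,-0.24,11.99,-4.2,-0.3,0,0,0,-0.24,11.99,-4.2,-0.3]
```

Request:
move_arm(
  deltas=[0, 0, 0, 20.36, -11.43, 0, 1, 0, 0, 0, 20.36, -11.43, 0, 1, 0, 0, 0, 20.36, -11.43, 0, 1, 0, 0, 0, 20.36, -11.43, 0, 1, 0, 0, 0, 20.36, -11.43, 0, 1, 0, 0, 0, 20.36, -11.43, 6.2, 1, 0, 0, 0, 20.36, -11.43, 6.2, 1, 0, 0, 0, 20.36, -11.43, 6.2, 1],
)

```text
time: 35.0
tool_pos: [0.4433, 0.0404, 0.0152]
ee_rot: [3.142, -0.006, 3.141]
wrist_force: [0.2, 0.6, -0.4]
width: 0.0138
finger_force: 30.0
```

Request:
move_arm(
  deltas=[0, 0, 0, 0, 0, 0, 0, 0, 0, 0, 0, 0, 0, 0, 0, 0, 0, 0, 0, 0, 0, 0, 0, 0, 0, 0, -13.2, -0.3, 0, 0, 0, 0, 0, -13.2, -0.3, 0, 0, 0, 0, 0, -13.2, -0.3, 0, 0, 0, -0.16, 8, -16, -0.3, 0, 0, 0, -0.16, 8, -16, -0.3],
)

```text
time: 35.8
tool_pos: [0.4489, 0.1215, 0.181]
ee_rot: [3.14, 0.005, 3.139]
wrist_force: [-0.1, 0.3, -0.0]
width: 0.061
finger_force: 0.0
```

Request:
move_arm(
  deltas=[0, 0, 0, -0.24, 11.99, -4.2, -0.3, 0, 0, 0, -0.24, 11.99, -4.2, -0.3, 0, 0, 0, -0.24, 11.99, -4.2, -0.3, 0, 0, 0, -0.24, 11.99, -4.2, -0.3, 0, 0, 0, -0.24, 11.99, -4.2, -0.3],
)

```text
time: 36.3
tool_pos: [0.4499, 0.2404, 0.2198]
ee_rot: [-3.141, 0.0, -3.141]
wrist_force: [-0.1, -0.2, -0.4]
width: 0.0609
finger_force: 0.0
```

```bash
python3 - <<'E'
from log import *; obs()
t=snap("top");P=cloud(t);im=t["image"]
def fit(m,n,z):
    k,l,st,c=cv2.connectedComponentsWithStats(m.astype(np.uint8));i=1+np.argmax(st[1:,4])
    cn=max(cv2.findContours((l==i).astype(np.uint8),0,1)[0],key=cv2.contourArea).reshape(-1,2)
    w=np.array([ray(t,*q,z)[:2] for q in cn])*1000
    r=cv2.minAreaRect(w.astype(np.float32));print(n,st[i,4],"ctr",np.round(r[0],1),"size",np.round(r[1],1),"ang",round(r[2],2))
v,u=np.mgrid[:400,:640]
cov=(u>165)&(u<245)&(v>170)&(v<270)
fit(cov&(im.min(2)>125),"cover",.004)
fin=cov&(im.max(2)<70)&(P[...,2]>.012)
fit(fin,"fin",.034)
lip=(P[...,2]>.047)&(P[...,2]<.063)&(u>270)&(u<360)&(v>228)&(v<256)&(im.min(2)>120)
fit(lip,"lip",.055)
q=P[(P[...,2]>.046)&(P[...,2]<.06)&(u>280)&(u<350)&(v>172)&(v<190)];print("stop",len(q),np.median(q,0),q.min(0),q.max(0))
a=cv2.resize(im[165:275,165:375],None,fx=3.8,fy=3.8,interpolation=cv2.INTER_CUBIC);cv2.imwrite("pics/t9.png",a[:,:,::-1])
E
```

```text
36.3 q [ 3.800e-01 -6.000e-03  1.400e+00 -1.000e-03  1.748e+00 -1.192e+00] p [0.4499 0.2404 0.2198] rpy [-3.141  0.    -3.141] F [-0.1 -0.2 -0.4] w 0.0609 ff 0.0
cover 400 ctr [517.9 335.2] size [88.9 55.7] ang 11.76
fin 1164 ctr [454.5 333.8] size [269.5  54.6] ang 19.46
lip 351 ctr [406.3  58.2] size [158.7  18.1] ang 85.71
stop 73 [0.57674718 0.04704331 0.0515885 ] [ 0.56070896 -0.02995366  0.04602416] [0.58244679 0.11862472 0.05812892]
```

View pics/t9.png

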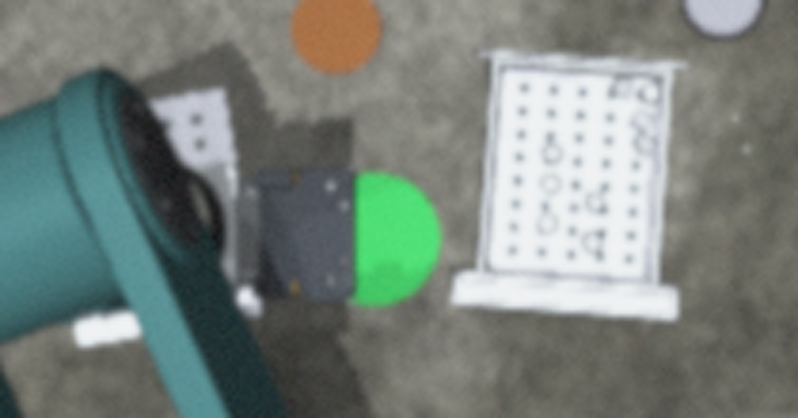

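```bash
python3 - <<'E'
from log import *
s=snap("wrist");P=cloud(s);im=s["image"]
w=(abs(P[...,0]-.467)<.13)&(abs(P[...,1]-.372)<.13)&(s["depth"]>0)
top=w&(P[...,2]>.028)&(P[...,2]<.042);fin=w&(P[...,2]>.010)&(P[...,2]<.042)
for n,m in(("fintop",top),("fin",fin)):
    k,l,st,c=cv2.connectedComponentsWithStats(m.astype(np.uint8));i=1+np.argmax(st[1:,4]);q=P[l==i]
    r=cv2.minAreaRect((q[:,:2]*1000).astype(np.float32));print(n,st[i],"px",c[i].round(),"ctr",np.round(r[0],1),np.round(r[1],1),round(r[2],2),q.mean(0).round(4))
m=w&(abs(P[...,2]-.004)<.012)&(im.min(2)>110)
m=cv2.morphologyEx(m.astype(np.uint8),cv2.MORPH_CLOSE,np.ones((7,7)))
k,l,st,c=cv2.connectedComponentsWithStats(m);i=1+np.argmax(st[1:,4]);v,u=np.nonzero(l==i)
q=np.array([ray(s,a,b,.004)[:2] for a,b in zip(u,v)])*1000;r=cv2.minAreaRect(q.astype(np.float32));print("cover",st[i],np.round(r[0],1),np.round(r[1],1),round(r[2],2))
# from first top image
import types
im0=cv2.imread("pics/top0.png")[:,:,::-1];t=snap("top")
v,u=np.mgrid[:400,:640];b=(u>165)&(u<245)&(v>170)&(v<270)
m=cv2.morphologyEx((b&(im0.min(2)>140)).astype(np.uint8),cv2.MORPH_CLOSE,np.ones((5,5)))
for n,mm,z in(("cov0",m,.004),("fin0",(b&(im0.max(2)<70)).astype(np.uint8),.034)):
    k,l,st,c=cv2.connectedComponentsWithStats(mm);i=1+np.argmax(st[1:,4]);vv,uu=np.nonzero(l==i)
    q=np.array([ray(t,a,b_,z)[:2] for a,b_ in zip(uu,vv)])*1000;r=cv2.minAreaRect(q.astype(np.float32));print(n,st[i],np.round(r[0],1),np.round(r[1],1),round(r[2],2))
E
```

```text
fintop [397 185  38  13 288] px [416. 191.] ctr [469.5 372.5] [11.2 49.5] 10.02 [0.4687 0.372  0.0326]
fin [394 182  41  16 434] px [414. 189.] ctr [469.6 372.4] [11.2 49.6] 10.02 [0.4677 0.3709 0.0281]
cover [  334   116   176   149 15338] [483. 381.] [222.4 236.3] 0.07
cov0 [ 175  187   70   70 3286] [472.1 353. ] [180.7 191.6] 9.75
fin0 [210 220   1   1   1] [471.  346.1] [0. 0.] 0.0
```

Request:
move_arm(
  deltas=[0, 0, 0, -4, -18, -3, -1, 0, 0, 0, -4, -18, -3, -1, 0, 0, 0, -4, -18, -3, -1, 0, 0, 0, -4, -18, -3, -1, 0, 0, 0, -4, -18, -3, -1, 0, 0, 0, -4, -18, -3, -1, 0, 0, 0, -4, -18, -3, -1],
)

```text
time: 37.15
tool_pos: [0.4891, 0.0604, 0.2489]
ee_rot: [3.141, -0.001, 3.141]
wrist_force: [-0.4, -0.5, 0.1]
width: 0.0941
finger_force: 0.0
```

```bash
python3 - <<'E'
from log import *; obs()
from plan import *
p,q=load();store(p+q.apply([-.04,-.18,-.03]),q)
for _ in range(2):
    s=snap("wrist");P=cloud(s);im=s["image"]
    w=(abs(P[...,0]-.49)<.13)&(abs(P[...,1]-.05)<.11)&(s["depth"]>0)
    for n,m in(("lip",w&(P[...,2]>.05)&(P[...,2]<.062)&(P[...,0]<.46)),("stop",w&(P[...,2]>.047)&(P[...,2]<.058)&(P[...,0]>.54)),("rim",w&(P[...,2]>.037)&(P[...,2]<.046))):
        q=P[m];q=q[abs(q[:,0]-np.median(q[:,0]))<.03] if n!="rim" else q
        r=cv2.minAreaRect((q[:,:2]*1000).astype(np.float32));print(n,len(q),"ctr",np.round(r[0],1),np.round(r[1],1),round(r[2],2),"mean",q.mean(0).round(4))
    if 1: cv2.imwrite("pics/w10.png",im[:,:,::-1]);np.save("P10.npy",P)
E
```

```text
37.15 q [ 0.008 -0.043  1.379  0.     1.807 -1.563] p [0.4891 0.0604 0.2489] rpy [ 3.141e+00 -1.000e-03  3.141e+00] F [-0.4 -0.5  0.1] w 0.0941 ff 0.0
lip 1643 ctr [409.5  59. ] [159.6  19.3] 85.86 mean [0.408  0.0585 0.0544]
stop 281 ctr [580.7  46.6] [150.8   4. ] 85.7 mean [0.5803 0.0458 0.0502]
rim 1629 ctr [498.3  52.2] [158.2 164.7] 85.76 mean [0.4933 0.052  0.041 ]
lip 1638 ctr [409.5  59.1] [159.1  19.3] 85.9 mean [0.408  0.0587 0.0544]
stop 287 ctr [580.7  46. ] [149.8   4.3] 85.58 mean [0.5803 0.0461 0.0501]
rim 1635 ctr [498.3  52.7] [157.  164.7] 85.69 mean [0.4937 0.0518 0.041 ]
```

```bash
cat > cov.py <<'E'
from plan import *; from kin import *
B0=np.array([.4895,.0527,0]);BR=R.from_euler('z',-4.27,degrees=True);HZ=.0115
TC=R.from_matrix(np.array([[0,1,0],[1,0,0],[0,0,-1]]).T)  # columns: tool x=cover y, tool y=cover x, tool z=-cover z
def pose(xa,za,th,dy=0):
    "edge a underside corner at basket (xa,za) mm, tilt th deg with edge b up"
    Rc=BR*R.from_euler('y',-th,degrees=True)
    C=B0+BR.apply(np.array([xa,dy,za])/1000)+Rc.apply([.086,0,0])
    return C+Rc.apply([0,0,-HZ]),Rc*TC
E
python3 - <<'E'
from cov import *
f=np.array([.4695,.3724]);Q=R.from_euler('z',10.02,degrees=True)*TC
print(Q.as_euler('xyz'))
j=D[-1][0]
for P,q in(([*f,-.0115],Q),pose(-55,80,12),pose(-62,46,12),pose(-85.5,44.5,12),pose(-85.5,42.5,0)):
    s=ik(np.array(P),q,j);j=s[0];print(np.round(P,4),j.round(2),round(s[1],4))
run([([*f,.10],Q,0,2),([*f,.02],Q,0,1),([*f,-.0115],Q,0,2)])
E
```

```text
[-3.14159265  0.          1.74567832]
[ 0.4695  0.3724 -0.0115] [ 0.58  0.31  1.51 -0.    1.32  0.4 ] 0.0
[0.5209 0.0504 0.0866] [-0.   -0.1   1.77 -0.02  1.26  0.08] 0.0
[0.5139 0.0509 0.0526] [ 0.   -0.08  1.83 -0.02  1.19  0.08] 0.0
[0.4905 0.0526 0.0511] [ 0.   -0.14  1.88 -0.02  1.19  0.08] 0.0
[0.49   0.0527 0.031 ] [-0.01  0.05  1.73  0.    1.37  0.07] 0.0
[0,0,1.117,1.64,24.99,12,0,0,0,1.117,1.64,24.99,12,0,0,0,1.117,1.64,24.99,12,0,0,0,1.117,1.64,24.99,12,0,0,0,1.117,1.64,24.99,12,0,0,0,1.117,1.64,24.99,12,0,0,0,1.117,1.64,24.99,12,0,0,0,1.117,1.64,24.99,12,0]
[0,0,0.279,5.8,2.37,3,0,0,0,0.279,5.8,2.37,3,0,0,0,0.279,5.8,2.37,3,0,0,0,0.279,5.8,2.37,3,0,0,0,0.279,5.8,2.37,11,0,0,0,0.279,5.8,2.37,11,0,0,0,0.279,5.8,2.37,11,0,0,0,0.279,5.8,2.37,14.15,0]
[0,0,0,0,0,0,0,0,0,0,0,0,0,0]
```

Request:
move_arm(
  deltas=[0, 0, 1.117, 1.64, 24.99, 12, 0, 0, 0, 1.117, 1.64, 24.99, 12, 0, 0, 0, 1.117, 1.64, 24.99, 12, 0, 0, 0, 1.117, 1.64, 24.99, 12, 0, 0, 0, 1.117, 1.64, 24.99, 12, 0, 0, 0, 1.117, 1.64, 24.99, 12, 0, 0, 0, 1.117, 1.64, 24.99, 12, 0, 0, 0, 1.117, 1.64, 24.99, 12, 0],
)

```text
time: 38.05
tool_pos: [0.4711, 0.3124, 0.1274]
ee_rot: [-3.138, 0.0, 2.024]
wrist_force: [-0.1, -0.8, -0.3]
width: 0.0472
finger_force: 0.0
```

Request:
move_arm(
  deltas=[0, 0, 0.279, 5.8, 2.37, 3, 0, 0, 0, 0.279, 5.8, 2.37, 3, 0, 0, 0, 0.279, 5.8, 2.37, 3, 0, 0, 0, 0.279, 5.8, 2.37, 3, 0],
)

```text
time: 38.45
tool_pos: [0.4683, 0.373, 0.099]
ee_rot: [-3.14, 0.001, 1.75]
wrist_force: [-0.3, -0.3, 0.7]
width: 0.0469
finger_force: 0.0
```

```bash
python3 - <<'E'
from log import *; obs()
s=snap("wrist");P=cloud(s)
w=(abs(P[...,0]-.467)<.13)&(abs(P[...,1]-.372)<.13)&(s["depth"]>0)&(P[...,2]>.024)&(P[...,2]<.042)
k,l,st,c=cv2.connectedComponentsWithStats(w.astype(np.uint8));i=1+np.argmax(st[1:,4]);q=P[l==i]
r=cv2.minAreaRect((q[:,:2]*1000).astype(np.float32));print(st[i],"ctr",np.round(r[0],1),np.round(r[1],1),round(r[2],2),q.mean(0).round(4))
E
```

```text
38.45 q [ 5.780e-01  2.270e-01  1.383e+00 -1.000e-03  1.533e+00  3.990e-01] p [0.4683 0.373  0.099 ] rpy [-3.14e+00  1.00e-03  1.75e+00] F [-0.3 -0.3  0.7] w 0.0469 ff 0.0
[312 178  11  52 553] ctr [469.9 372.5] [ 9.6 49.4] 10.12 [0.4695 0.374  0.0327]
```

Confirmed fin at (469.9, 372.5). Descend, grip, lift a little.

Request:
move_arm(
  deltas=[0, 0, 0, 0, 0, 8, 0, 0, 0, 0, 0, 0, 8, 0, 0, 0, 0, 0, 0, 8, 0, 0, 0, 0, 0, 0, 11.15, 0, 0, 0, 0, 0, 0, 11.15, 0, 0, 0, 0, 0, 0, 11.15, 0, 0, 0, 0, 0, 0, 11.15, 0],
)

```text
time: 39.2
tool_pos: [0.4709, 0.3733, -0.0093]
ee_rot: [3.138, -0.001, 1.745]
wrist_force: [-0.2, -0.7, 0.1]
width: 0.0474
finger_force: 0.0
```

Request:
move_arm(
  deltas=[0, 0, 0, 0, 0, 0, 1, 0, 0, 0, 0, 0, 0, 1, 0, 0, 0, 0, 0, 0, 1, 0, 0, 0, 0, 0, 0, 1, 0, 0, 0, 0, 0, 0, 1, 0, 0, 0, 0, 0, 0, 1, 0, 0, 0, 0, 0, 0, 1, 0, 0, 0, 0, 0, 0, 1],
)

```text
time: 40.0
tool_pos: [0.4688, 0.3725, -0.0122]
ee_rot: [-3.14, 0.0, 1.745]
wrist_force: [-2.4, -0.5, 1.8]
width: 0.0098
finger_force: 30.0
```

```bash
python3 - <<'E'
from log import *; obs()
from cov import *
p,q=load();print(p)
P1,Q1=pose(-55,90,12)
run([(p+[0,0,.03],q,1,0),([p[0],p[1],.14],q,1,0),([P1[0],P1[1],.14],BR*TC,1,1),(P1,Q1,1,2)])
E
```

```text
40.0 q [0.577 0.311 1.511 0.    1.321 0.402] p [ 0.4688  0.3725 -0.0122] rpy [-3.14   0.     1.745] F [-2.4 -0.5  1.8] w 0.0098 ff 30.0
[ 0.46947522  0.37241341 -0.0115    ]
[0,0,0,0,0,-3,1,0,0,0,0,0,-15.15,1,0,0,0,0,0,-15.15,1,0,0,0,0,0,-15.15,1,0,0,0.142,-18.63,-0.31,-15.15,1,0,0,0.142,-18.63,-0.31,-15.15,1,0,0,0.142,-18.63,-0.31,-15.15,1,0,0,0.142,-18.63,-0.31,-15.15,1]
[0,0,0.107,-13.87,1.76,0,1,0,0,0.107,-13.87,1.76,0,1,0,0,0.107,-13.87,1.76,0,1,0,0,0.107,-13.87,1.76,0,1,-0.209,-0.011,0.107,-13.87,1.76,4.34,1,-0.209,-0.011,0.107,-13.87,1.76,4.34,1,-0.209,-0.011,0.107,-13.87,1.76,4.34,1,-0.209,-0.011,0.107,-13.87,1.76,4.34,1]
```

Request:
move_arm(
  deltas=[0, 0, 0, 0, 0, -3, 1, 0, 0, 0, 0, 0, -15.15, 1, 0, 0, 0, 0, 0, -15.15, 1, 0, 0, 0, 0, 0, -15.15, 1, 0, 0, 0.142, -18.63, -0.31, -15.15, 1, 0, 0, 0.142, -18.63, -0.31, -15.15, 1, 0, 0, 0.142, -18.63, -0.31, -15.15, 1, 0, 0, 0.142, -18.63, -0.31, -15.15, 1],
)

```text
time: 40.8
tool_pos: [0.4987, 0.1857, 0.1386]
ee_rot: [-3.141, 0.002, 1.602]
wrist_force: [-0.3, 0.4, -1.8]
width: 0.0099
finger_force: 30.0
```

Request:
move_arm(
  deltas=[0, 0, 0.107, -13.87, 1.76, 0, 1, 0, 0, 0.107, -13.87, 1.76, 0, 1, 0, 0, 0.107, -13.87, 1.76, 0, 1, 0, 0, 0.107, -13.87, 1.76, 0, 1, -0.209, -0.011, 0.107, -13.87, 1.76, 4.34, 1, -0.209, -0.011, 0.107, -13.87, 1.76, 4.34, 1, -0.209, -0.011, 0.107, -13.87, 1.76, 4.34, 1, -0.209, -0.011, 0.107, -13.87, 1.76, 4.34, 1],
)

```text
time: 41.6
tool_pos: [0.5212, 0.0509, 0.0968]
ee_rot: [2.932, -0.0, 1.496]
wrist_force: [1.3, 0.1, -1.0]
width: 0.0098
finger_force: 30.0
```

```bash
python3 - <<'E'
from log import *; o=obs()
from cov import *
p,q=load();print(p,"meas-cmd",o["tool_pos"]-p)
# cover edges seen: scene depth cloud of the cover plane in basket frame
for n in("top","wrist"):
    s=snap(n);P=cloud(s);b=BR.inv().apply((P-B0).reshape(-1,3)).reshape(P.shape)*1000
    m=(s["depth"]>0)&(abs(b[...,1])<90)&(b[...,0]>-80)&(b[...,0]<130)&(s["image"].min(2)>110)
    e=b[...,2]-(90+np.tan(np.radians(12))*(b[...,0]+55)); m&=abs(e)<12
    q=b[m]
    if len(q)>50: A=np.c_[q[:,0],q[:,1],np.ones(len(q))];print(n,len(q),"plane",np.linalg.lstsq(A,q[:,2],rcond=None)[0].round(3),"x",np.percentile(q[:,0],[.5,99.5]).round(1),"y",np.percentile(q[:,1],[.5,99.5]).round(1))
s=snap("scene");cv2.imwrite("pics/s11.png",s["image"][:,:,::-1])
run([(*pose(-60,50,12),1,2),(*pose(-62,45.5,12),1,3)])
E
```

```text
41.6 q [ 0.    -0.103  1.753 -0.016  1.282  0.077] p [0.5212 0.0509 0.0968] rpy [ 2.932 -0.     1.496] F [ 1.3  0.1 -1. ] w 0.0098 ff 30.0
[0.52096001 0.05036483 0.0966    ] meas-cmd [0.00020828 0.00056904 0.00024648]
top 1186 plane [  0.213   0.    106.905] x [  3.9 111.4] y [-69.9  69.2]
wrist 34034 plane [  0.215  -0.    106.518] x [-51.2 114.9] y [-56.6  70.5]
[0,0,0,0,-1.32,3.81,1,0,0,0,0,-1.32,3.81,1,0,0,0,0,-1.32,3.81,1,0,0,0,0,-1.61,4.2,1,0,0,0,0,-1.61,4.2,1,0,0,0,0,-1.61,4.2,1,0,0,0,0,-1.61,4.2,1]
```

Request:
move_arm(
  deltas=[0, 0, 0, 0, -1.32, 3.81, 1, 0, 0, 0, 0, -1.32, 3.81, 1, 0, 0, 0, 0, -1.32, 3.81, 1, 0, 0, 0, 0, -1.61, 4.2, 1, 0, 0, 0, 0, -1.61, 4.2, 1, 0, 0, 0, 0, -1.61, 4.2, 1, 0, 0, 0, 0, -1.61, 4.2, 1],
)

```text
time: 42.45
tool_pos: [0.5143, 0.051, 0.0525]
ee_rot: [2.931, -0.0, 1.496]
wrist_force: [-0.2, -0.3, -1.4]
width: 0.0097
finger_force: 30.0
```

```bash
python3 - <<'E'
from log import *; o=obs()
from cov import *
p,q=load();print("meas-cmd",(o["tool_pos"]-p).round(4))
s=snap("wrist");P=cloud(s);b=BR.inv().apply((P-B0).reshape(-1,3)).reshape(P.shape)*1000
e=b[...,2]-(45.5+4.1+np.tan(np.radians(12))*(b[...,0]+62)); im=s["image"]
m=(s["depth"]>0)&(abs(b[...,1])<80)&(b[...,0]>-72)&(b[...,0]<130)&(im.min(2)>110)&(abs(e)<4);q=b[m]
A=np.c_[q[:,0],q[:,1],np.ones(len(q))];c=np.linalg.lstsq(A,q[:,2],rcond=None)[0];print("plane",c.round(3),"top z at -62:",c[2]-62*c[0])
l=(s["depth"]>0)&(b[...,2]>51)&(b[...,2]<60)&(b[...,0]<-70)&(b[...,0]>-100)&(abs(b[...,1])<70);L=b[l];print("lip",len(L),np.median(L[:,2]),np.percentile(L[:,0],[1,99]))
run([(*pose(-73,45,12),1,1),(*pose(-80,44.5,12),1,1),(*pose(-85.5,44,12),1,3)])
E
```

```text
42.45 q [ 0.    -0.085  1.828 -0.017  1.188  0.08 ] p [0.5143 0.051  0.0525] rpy [ 2.931 -0.     1.496] F [-0.2 -0.3 -1.4] w 0.0097 ff 30.0
meas-cmd [0.0003 0.0001 0.0004]
plane [ 2.1300e-01 -1.0000e-03  6.2642e+01] top z at -62: 49.43394644644504
lip 5219 54.4028230206404 [-89.28352079 -73.61033233]
[0,0,0,0,-1.09,-0.18,1,0,0,0,0,-1.09,-0.18,1,0,0,0,0,-1.78,-0.27,1,0,0,0,0,-1.78,-0.27,1,0,0,0,0,-2.33,-0.34,1,0,0,0,0,-2.33,-0.34,1,0,0,0,0,-2.33,-0.34,1,0,0,0,0,-2.33,-0.34,1]
```

Request:
move_arm(
  deltas=[0, 0, 0, 0, -1.09, -0.18, 1, 0, 0, 0, 0, -1.09, -0.18, 1, 0, 0, 0, 0, -1.78, -0.27, 1, 0, 0, 0, 0, -1.78, -0.27, 1, 0, 0, 0, 0, -2.33, -0.34, 1, 0, 0, 0, 0, -2.33, -0.34, 1, 0, 0, 0, 0, -2.33, -0.34, 1, 0, 0, 0, 0, -2.33, -0.34, 1],
)

```text
time: 43.3
tool_pos: [0.4903, 0.0527, 0.0501]
ee_rot: [2.932, 0.0, 1.496]
wrist_force: [-0.3, 0.2, -2.6]
width: 0.01
finger_force: 30.0
```

```bash
python3 - <<'E'
from log import *; o=obs()
from cov import *
p,q=load();print("meas-cmd",(o["tool_pos"]-p).round(4),o["wrist_torque"].round(2))
s=snap("wrist");P=cloud(s);b=BR.inv().apply((P-B0).reshape(-1,3)).reshape(P.shape)*1000
e=b[...,2]-(44+4.1+np.tan(np.radians(12))*(b[...,0]+85.5)); im=s["image"]
m=(s["depth"]>0)&(abs(b[...,1])<80)&(b[...,0]>-72)&(b[...,0]<130)&(im.min(2)>110)&(abs(e)<4);q=b[m]
A=np.c_[q[:,0],q[:,1],np.ones(len(q))];c=np.linalg.lstsq(A,q[:,2],rcond=None)[0];print("plane",c.round(3),"top z at lip edge -74:",c[2]-74*c[0],"x max",np.percentile(q[:,0],99.7),"y",np.percentile(q[:,1],[.3,99.7]))
run([(*pose(-85.5,43.5,8),1,0),(*pose(-85.5,43,4),1,1),(*pose(-85.5,43,1.5),1,2)])
E
```

```text
43.3 q [ 0.005 -0.137  1.88  -0.018  1.191  0.085] p [0.4903 0.0527 0.0501] rpy [2.932 0.    1.496] F [-0.3  0.2 -2.6] w 0.01 ff 30.0
meas-cmd [-0.0002  0.0001 -0.0005] [-0.05  0.3   0.  ]
plane [ 2.1100e-01 -1.0000e-03  6.5371e+01] top z at lip edge -74: 49.72990511515776 x max 82.9580174387685 y [-58.23573426  69.97427979]
[0.07,0,0,0,-0.11,0.65,1,0.139,0,0,0,-0.27,1.29,1,0.139,0,0,0,-0.27,1.29,1,0.183,0,0,0,-0.38,1.65,1,0.183,0,0,0,-0.38,1.65,1,0.183,0,0,0,-0.38,1.65,1]
```

Request:
move_arm(
  deltas=[0.07, 0, 0, 0, -0.11, 0.65, 1, 0.139, 0, 0, 0, -0.27, 1.29, 1, 0.139, 0, 0, 0, -0.27, 1.29, 1, 0.183, 0, 0, 0, -0.38, 1.65, 1, 0.183, 0, 0, 0, -0.38, 1.65, 1, 0.183, 0, 0, 0, -0.38, 1.65, 1],
)

```text
time: 43.95
tool_pos: [0.4897, 0.0528, 0.0331]
ee_rot: [3.115, 0.0, 1.496]
wrist_force: [0.5, 0.0, -1.9]
width: 0.0097
finger_force: 30.0
```

```bash
python3 - <<'E'
from log import *; o=obs()
from cov import *
p,q=load();print("meas-cmd",(o["tool_pos"]-p).round(4),o["wrist_torque"].round(2))
s=snap("wrist");P=cloud(s);b=BR.inv().apply((P-B0).reshape(-1,3)).reshape(P.shape)*1000;im=s["image"]
m=(s["depth"]>0)&(abs(b[...,1])<72)&(b[...,0]>-72)&(b[...,0]<88)&(im.min(2)>110)&(abs(b[...,2]-48)<6);q=b[m]
A=np.c_[q[:,0],q[:,1],np.ones(len(q))];c=np.linalg.lstsq(A,q[:,2],rcond=None)[0];print("plane",c.round(3),"top z at -74,85",c[2]-74*c[0],c[2]+85*c[0])
run([(*pose(-85.5,42.3,0),1,3)])
E
```

```text
43.95 q [-0.006  0.021  1.749 -0.002  1.344  0.069] p [0.4897 0.0528 0.0331] rpy [3.115 0.    1.496] F [ 0.5  0.  -1.9] w 0.0097 ff 30.0
meas-cmd [-0.0005  0.0001 -0.0006] [-0.04  0.04  0.02]
plane [ 2.600e-02 -1.000e-03  4.849e+01] top z at -74,85 46.54893719005572 50.71895309531455
[0.026,0,0,0,-0.03,0.29,1,0.026,0,0,0,-0.03,0.29,1,0.026,0,0,0,-0.03,0.29,1,0.026,0,0,0,-0.03,0.29,1]
```

Request:
move_arm(
  deltas=[0.026, 0, 0, 0, -0.03, 0.29, 1, 0.026, 0, 0, 0, -0.03, 0.29, 1, 0.026, 0, 0, 0, -0.03, 0.29, 1, 0.026, 0, 0, 0, -0.03, 0.29, 1],
)

```text
time: 44.4
tool_pos: [0.4896, 0.0528, 0.0303]
ee_rot: [3.142, 0.0, 1.496]
wrist_force: [-0.2, -0.6, -2.0]
width: 0.0098
finger_force: 30.0
```

Request:
move_arm(
  deltas=[0, 0, 0, 0, 0, 0, 0, 0, 0, 0, 0, 0, 0, 0, 0, 0, 0, 0, 0, 0, 0, 0, 0, 0, 0, 0, 0, 0, 0, 0, 0, 0, 0, 0, 0],
)

```text
time: 44.9
tool_pos: [0.4897, 0.0528, 0.0304]
ee_rot: [3.141, 0.0, 1.496]
wrist_force: [0.2, -1.2, 0.1]
width: 0.0453
finger_force: 0.0
```

Request:
move_arm(
  deltas=[0, 0, 0, 0, 0, -4, 0, 0, 0, 0, 0, 0, -8, 0, 0, 0, 0, 0, 0, -15, 0, 0, 0, 0, 0, 0, -20, 0, 0, 0, 0, 0, 0, -20, 0, 0, 0, 0, 0, 0, -20, 0],
)

```text
time: 45.5
tool_pos: [0.4918, 0.0528, 0.2349]
ee_rot: [3.133, -0.001, 1.496]
wrist_force: [0.7, 0.2, -0.9]
width: 0.0467
finger_force: 0.0
```

```bash
python3 - <<'E'
from log import *; o=obs()
from cov import *; from caps import *
s=snap("wrist");P=cloud(s);b=BR.inv().apply((P-B0).reshape(-1,3)).reshape(P.shape)*1000;im=s["image"]
m=(s["depth"]>0)&(abs(b[...,1])<68)&(b[...,0]>-72)&(b[...,0]<84)&(im.min(2)>110)&(abs(b[...,2]-46)<8);q=b[m]
A=np.c_[q[:,0],q[:,1],np.ones(len(q))];c=np.linalg.lstsq(A,q[:,2],rcond=None)[0];print("plane",c.round(3),"top z at -74,85",c[2]-74*c[0],c[2]+85*c[0])
f=(s["depth"]>0)&(b[...,2]>66)&(b[...,2]<82)&(abs(b[...,0])<25)&(abs(b[...,1])<40);print("fin",b[f].mean(0).round(1),f.sum())
t=snap("top");caps(t);sc=snap("scene")
A=cv2.resize(t["image"][140:290,250:480],(800,522),interpolation=cv2.INTER_CUBIC)[:,:460*800//800]
A=cv2.resize(t["image"][140:290,260:450],(400,316),interpolation=cv2.INTER_CUBIC)
B=cv2.resize(sc["image"][140:310,230:440],(400,324),interpolation=cv2.INTER_CUBIC)[:316]
cv2.imwrite("pics/fin.png",np.hstack([A,B])[:,:,::-1])
E
```

```text
45.5 q [-0.008 -0.049  1.412 -0.     1.769  0.067] p [0.4918 0.0528 0.2349] rpy [ 3.133e+00 -1.000e-03  1.496e+00] F [ 0.7  0.2 -0.9] w 0.0467 ff 0.0
plane [-1.0000e-03 -1.0000e-03  4.5297e+01] top z at -74,85 45.37225588217145 45.20967476965321
fin [ 2.1  1.2 74.8] 314
cap (array([297.4, 127.1]), np.int32(15), array([0.737 , 0.1041]))
cap (array([469.3, 168.5]), np.int32(22), array([ 0.6147, -0.3847]))
cap (array([242. , 219.3]), np.int32(26), array([0.4733, 0.2616]))
```

View pics/fin.png

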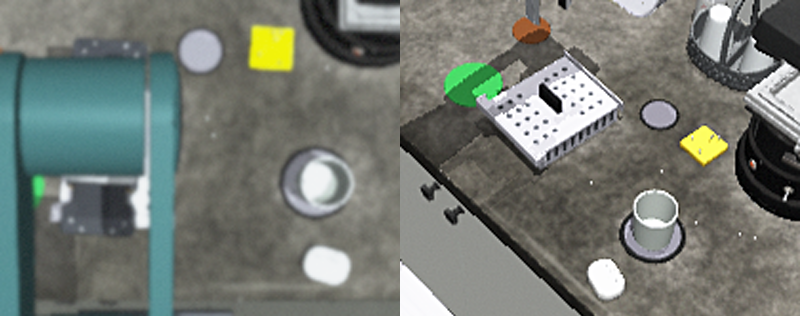

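Request:
move_arm(
  deltas=[0, 0, 0, -18, 0, -6, 0, 0, 0, 0, -18, 0, -6, 0, 0, 0, 0, -18, 0, -6, 0, 0, 0, 0, -18, 0, -6, 0, 0, 0, 0, -18, 0, -6, 0],
)

```text
time: 46.15
tool_pos: [0.4755, -0.1306, 0.2888]
ee_rot: [-3.139, 0.001, 1.489]
wrist_force: [0.6, 0.9, 0.3]
width: 0.0471
finger_force: 0.0
```

```bash
python3 - <<'E'
from caps import *
t=snap("top");caps(t);P=cloud(t)
print(t["image"][214:225:2,236:250:2].min(2));print((P[214:225:2,236:250:2,2]*1000).round())
E
```

```text
cap (array([298.2, 126.7]), np.int32(19), array([0.7381, 0.102 ]))
cap (array([469.5, 168.5]), np.int32(19), array([ 0.6146, -0.3851]))
cap (array([298.5, 169. ]), np.int32(10), array([0.616 , 0.1011]))
cap (array([280.6, 198.5]), np.int32(11), array([0.5317, 0.1519]))
cap (array([240.5, 220.3]), np.int32(19), array([0.4703, 0.2658]))
cap (array([405.8, 230.1]), np.int32(27), array([ 0.4405, -0.202 ]))
[[131 124 127 139 141 135 136]
 [142 146 143 146 150 145 138]
 [145 142 155 148 152 140 125]
 [136 139 152 150 149 139  97]
 [137 145 157 152 145 133  85]
 [140 135 144 144 144 113  78]]
[[ -2.   1.   1.  -0.   2.   1.   3.]
 [ -0.  -0.   1.  -1.  -4.   0.  -0.]
 [  3.   3.  -3.  -0.   0.  -1.  -1.]
 [ -0.  -3.   4.   5. -10.  -0.   4.]
 [ -0.   1.  -1.   3.   0.   0.   3.]
 [  2.  -4.   2.   1.  -1.   2.   4.]]
```

```bash
python3 - <<'E'
from caps import *
t=snap("top");P=cloud(t)
for u,v in((298,169),(280,198),(240,220),(469,168)): print(u,v,(P[v-2:v+3,u-2:u+3,2]*1000).round().tolist(),t["image"][v,u])
z=P[...,2];m=((z>.009)&(z<.02)).astype(np.uint8);k,l,st,c=cv2.connectedComponentsWithStats(m)
for i in range(1,k):
    p=P[l==i].mean(0)
    if st[i,4]>=6 and .28<p[0]<.72 and abs(p[1])<.45: print(st[i],p.round(3))
E
```

```text
298 169 [[3.0, -0.0, -0.0, -2.0, 2.0], [-0.0, -0.0, -0.0, 2.0, -1.0], [-7.0, -1.0, 1.0, -0.0, 1.0], [-3.0, 2.0, 1.0, 1.0, -2.0], [0.0, -2.0, -0.0, 1.0, 3.0]] [165 164 156]
280 198 [[1.0, -2.0, -1.0, -2.0, 3.0], [-4.0, 0.0, -2.0, 2.0, -2.0], [-1.0, -2.0, 1.0, 2.0, -1.0], [-3.0, -1.0, -2.0, 2.0, -3.0], [-0.0, -3.0, -1.0, -0.0, -2.0]] [164 163 155]
240 220 [[2.0, -4.0, -3.0, 2.0, -2.0], [1.0, 2.0, 1153.0, -0.0, 1.0], [-2.0, 3.0, -1.0, -2.0, 2.0], [1.0, -1.0, -3.0, -0.0, 0.0], [3.0, 0.0, -3.0, 2.0, 1.0]] [161 160 152]
469 168 [[-0.0, 0.0, -2.0, -1.0, 1.0], [-3.0, 0.0, 1.0, 1.0, 2.0], [-1.0, -0.0, 5.0, -0.0, -0.0], [-1.0, -3.0, 5.0, 2.0, -3.0], [-2.0, -4.0, 1.0, 2.0, 0.0]] [165 165 156]
[379 153  21  20 248] [ 0.635 -0.151  0.012]
[404 261   6  12  27] [ 0.339 -0.2    0.016]
[411 263   3   5   6] [ 0.342 -0.216  0.019]
[416 262   5   6  12] [ 0.342 -0.231  0.019]
[419 262   6   9  18] [ 0.342 -0.244  0.018]
```

Those bright spots are flat patches of the worktop (z about 0). The only raised things left there are the bur block and the earbud case, so no cap is loose. Handing in.

```bash
python3 -c "
from bench import robot; print(robot.close_job())"
```

```text
the job is handed in; nothing more can be done
None
```

I've handed the job in: all the caps I could see (four from the beaker, five loose) are in the basket, the cover is hooked under the lip and flat on the rim, and the empty beaker stands upright on the pad, about 2 mm off its middle.

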